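# Seal the dose cards with the hand roller

## Robot

A 6-joint arm with a two-finger parallel gripper is mounted at the origin on a cart in front of the work surface, level with it; the furniture and walls round the work are solid. World frame = base frame: x ahead of the robot, y to its left, z up, the work surface at z = 0. Lengths are in mm, angles in rad, forces in N, time in s.
With the tool pointing down it reaches from about 275 to 850 mm from the base axis. Payload 5.2 kg.
Tool frame: the origin (TCP) lies at the very end of the fingers, on their centre line; the grasp point (between the pads) lies ctrl.hold_point_z behind it (ctrl.hold_point_z is the distance from the TCP to the grasp point, in mm); z points along the fingers, y is the line along which they close (so a half turn about z gives the same grasp; the last joint's range is limited). The gripper opens to 85 mm and grips with 20 to 120 N. Pads are 22 mm wide; open, the fingers measure 114 mm over their backs; the gripper's body (76 mm by 85 mm) begins 54 mm behind the grasp point. The pads swing forward as they close: fully open they stand 13 mm farther back than shut.
Start: joints at [1.041, 0.259, 1.535, -0, 1.348, -0.203], TCP at [176.536, 520.903, 231.31] pointing down, gripper open.
Joint ranges: [-3.14, 3.14], [-0.91, 2.08], [0.19, 2.58], [-1.22, 4.36], [0.22, 2.71], [-3.12, 3.12]. Speed limits (rad/s): [2.57, 2.57, 3.14, 3.14, 3.14, 3.14].

## Interface

Orientations are given as a rotation vector (axis times angle).
In Python, from workcell import ctrl gives the robot as it stands.
- The arm moves only by the shell command python3 -m jog 'ROWS'. ROWS is JSON, a list of rows, each an object of numbers: "rx", "ry", "rz": the turn, a rotation vector about the tool's x, y, z in degrees; "dx", "dy", "dz": the shift along the tool's x, y, z in m; "gripper": the closure in counts, from 0 (fully open) to 255 (shut). In form: [{"rx": .., "ry": .., "rz": .., "dx": .., "dy": .., "dz": .., "gripper": ..}, ...]. A call has 1 to 10 rows; each row shifts and turns the commanded pose from where the row before left it, along the tool's axes as they then stand; what a row does not reach is not made up. A row lasts 1/12 s, in which the tool goes at most 41.7 mm and 7.16 degrees, less where a joint would pass 70% of its speed; a pose out of reach is approached as far as the arm can. A call is refused whole if a number of a shift passes 0.0417 or a number of a turn 7.16, either way. A call with a gripper value outside its range is refused whole. The fingers move at their own pace and stop on an object; the grip force is fixed at half the most. Time passes only in rows, so rows that do not move let the fingers close. It gives the time, the measured TCP pose, the force, the opening and the grip force at its end, in the units of the state.
- ctrl.get_state(): the state, without advancing time (a new reading comes with each control period).
- ctrl.read_camera(name): name is "side" or "top"; returns a dict with "color" (480x640x3 uint8, red, green, blue), "intrinsics" (3x3 intrinsics, pixels), "eye" and "rotation" of the camera in the world. Camera axes: x right, y up, looking along -z (the intrinsics and any distortion apply to the point x, -y, -z); pixel columns grow to the right and rows downward; lengths in mm; the calibration is good to about 2 mm. A picture is of the moment at which its call begins. There is no depth.
- ctrl.close_job(): hands the job in; it is judged then, once.
Trained networks look in the newest picture that a camera, given by its name, has taken for a name from the list of things; names that differ only in an ending like _2 or _b are one class to them, and where a whole thing is asked for, a point or a joint stands for the part that bears it (a point fixed in the world has none). Each returns a list of dicts, best first, with "conf" (0 to 1); they miss things now and then, are a little off and sometimes report something else, mostly with a low value. They report only what shows in the picture. A call takes as long as a camera call. They do not tell look-alikes from the thing itself.
- ctrl.regions_of(camera, label): "region" (480x640 bool, what is visible of it) and "at" ([column, row] as shares, 0 to 1, of the picture: columns of its width, rows of its height, amid what is visible of it).
- ctrl.tip_of(camera, label): "at" ([column, row] as shares, 0 to 1, of the picture: columns of its width, rows of its height: a listed point, or the origin of a listed thing).
The state is a dict: "time_s": time; "joints": joint angles; "dq": joint speeds; "joint_torque": joint torques, N m; "eef_pos": TCP position; "tcp_rot": TCP orientation; "force": force on the tool from outside, world axes, zero at the start; "wrist_torque": the same for the moment, N m; "grip_width": finger opening in mm; "grasp_force": force on a finger pad.
Only numpy, scipy, OpenCV 4.12 (cv2) and the standard library are available. Lean on these libraries where they do the work, as an engineer would, in place of code of your own. Each camera call takes 0.05 s, during which the arm holds its last target. There are 200 camera calls.

## Task

Lay all the dose cards (two or three), strips up, in one row along the sealing bed between the guide lines, their 56 mm length along the bed, and slide the jaw up until it pushes the row firmly against the end stop; then take the hand roller and roll it along the row, pressing steadily but not hard enough to crush the cards, until every strip is flush. Finally hang the roller back in its rest by its wings, slide the jaw all the way back open, and lay the sealed cards side by side in the green tray, flat and strips up, leaving the other things on the table undisturbed.

Things in the scene. Friction and masses are not known exactly. Their poses are not given: they have to be found in the camera images.
- bed: Sealing bed: grey painted board 150 x 300 x 6 mm fixed on the table, top 6 mm above the table, with two thin white guide lines 60 mm apart along it. Origin: centre of its underside. Its x axis runs across it, its y axis along it, from the sliding jaw to the fixed blue end stop.
- stop_face (a point): Middle of the face of the fixed end stop (blue block, 70 mm wide, 14 mm high) that the row of cards is pushed against, at the level of the board's top. The face looks to the bed's -y; axes as the bed's. The row lies on the line through here along -y, between the guide lines.
- jaw (a joint): Sliding jaw of the bed, in m, 0 to 0.120: it grows as the jaw closes (moves along the bed's +y toward the stop). Stop-to-jaw gap = 0.205 - value. It stays where it is left; sliding friction about 3 N; to clamp, push on until the row resists with some 5 N more. It may stand partly closed at the start.
- jaw_face (a point): Middle of the jaw's face toward the stop, 7 mm above the board. The jaw is a blue block 66 mm wide, 60 mm long (from the face toward -y) and 14 mm high.
- jaw_fin (a point): Centre of the upright grip fin on the jaw, 40 mm behind the jaw's face: 12 mm thick along the bed's y, 40 mm wide along x; free from 14 to 52 mm above the board, this point 36 mm above the board.
- roller_grip (a point): Centre of the hand roller's black upright handle, 34 (x) x 26 (y) x 48 mm high. At its foot a steel plate 40 x 76 x 8 mm with wings along y (fingertips may rest on it). Below, a sprung rubber wheel, diameter 40, width 52 mm, axle along x: it rolls along y. Spring slack, its lowest point is 88 mm below this point. About 0.35 kg. Starts hanging by its wings in the rest.
- roller_spring (a joint): How far the wheel is pushed up into the roller, in m, 0 to 0.010. The force is 1200 N/m x (value + 0.004): 4.8 N when it starts to move, about 11 N at 5 mm, 17 N at the end of its travel.
- rest_top (a point): Roller rest: grey stand fixed on the table, two upright walls 70 mm long along its x, 8 mm thick, centred 30 mm either side along its y. This point lies midway between them, level with their tops, 62 mm above the table. Parked, the roller's wings lie on the walls, the wheel hangs between them and the handle's centre is 32 mm above this point.
- diluent_box_4: Bystander: small white carton with green stripe, 86 x 67 x 25 mm. Leave alone.
- tray_in (a point): Tray for sealed cards: green, shallow, fixed on the table, 120 (x) by 190 mm (y) outside, walls 4 mm thick and 8 mm high. This point is the centre of its inner floor, about 4 mm above the table.
- pen_marker: Bystander: red and white marker pen, 135 mm long. Leave alone.
- card_a_center (a point): Dose card (may be absent): amber tray 52 mm (x) by 56 mm (y), 14 mm thick; this point is half-way up. On top three silvery strips, 44 mm (x) by 17 mm, at y = -18, 0 and +18 mm, stand 4 mm proud until rolled down. Grip the amber tray by its sides. In the row its y lies along the bed's y, either way round. About 0.08 kg.
- card_a_strip1 (a joint): Backing strip of card_a at y = -18 mm, orange mark: how far it is pressed down, m; 0 = 4 mm proud, 0.004 = flush with the tray. About 3 N moves it and it stays.
- card_a_strip2 (a joint): Backing strip of card_a at y = 0, green mark: how far it is pressed down, m; 0 = 4 mm proud, 0.004 = flush with the tray. About 3 N moves it and it stays.
- card_a_strip3 (a joint): Backing strip of card_a at y = +18 mm, blue mark: how far it is pressed down, m; 0 = 4 mm proud, 0.004 = flush with the tray. About 3 N moves it and it stays.
- card_b_center (a point): Dose card (may be absent): amber tray 52 mm (x) by 56 mm (y), 14 mm thick; this point is half-way up. On top three silvery strips, 44 mm (x) by 17 mm, at y = -18, 0 and +18 mm, stand 4 mm proud until rolled down. Grip the amber tray by its sides. In the row its y lies along the bed's y, either way round. About 0.08 kg.
- card_b_strip1 (a joint): Backing strip of card_b at y = -18 mm, orange mark: how far it is pressed down, m; 0 = 4 mm proud, 0.004 = flush with the tray. About 3 N moves it and it stays.
- card_b_strip2 (a joint): Backing strip of card_b at y = 0, green mark: how far it is pressed down, m; 0 = 4 mm proud, 0.004 = flush with the tray. About 3 N moves it and it stays.
- card_b_strip3 (a joint): Backing strip of card_b at y = +18 mm, blue mark: how far it is pressed down, m; 0 = 4 mm proud, 0.004 = flush with the tray. About 3 N moves it and it stays.
- card_c_center (a point): Dose card (may be absent): amber tray 52 mm (x) by 56 mm (y), 14 mm thick; this point is half-way up. On top three silvery strips, 44 mm (x) by 17 mm, at y = -18, 0 and +18 mm, stand 4 mm proud until rolled down. Grip the amber tray by its sides. In the row its y lies along the bed's y, either way round. About 0.08 kg.
- card_c_strip1 (a joint): Backing strip of card_c at y = -18 mm, orange mark: how far it is pressed down, m; 0 = 4 mm proud, 0.004 = flush with the tray. About 3 N moves it and it stays.
- card_c_strip2 (a joint): Backing strip of card_c at y = 0, green mark: how far it is pressed down, m; 0 = 4 mm proud, 0.004 = flush with the tray. About 3 N moves it and it stays.
- card_c_strip3 (a joint): Backing strip of card_c at y = +18 mm, blue mark: how far it is pressed down, m; 0 = 4 mm proud, 0.004 = flush with the tray. About 3 N moves it and it stays.
There are look-alikes about, which are no part of the job. Leave any blue look-alike of the part that bears rest_top alone.

How it is judged:
By the outcome, as a careful person would: the job done as asked, in the order asked, and still so for the second after the job is handed in, with the robot touching nothing.
Of card_a, card_b, card_c only 2 to 3 are there at a start; the rules pass over those that are not, and their reading is None.
At some moment in a run one of card_a, card_b, card_c may be knocked a few centimetres aside while the robot is not near it.
It also fails if it takes over 210 s, if anything falls off the work surface, if the arm or the gripper's body presses on something with over 40 N, if the wrist force passes 120 N, or if a joint passes its speed limit or range.

## Working session

There is one attempt and no reset: what is moved stays moved. The work goes in short steps, Python scripts to look and compute and a shell command to move; the robot and the scene stay as the last step left them, time stands still between calls to the robot, and variables do not carry over. Pictures are saved under pics/ and viewed, at most 14 in all, crops included, and the job is handed in when it is done.

```bash
ls; mkdir -p pics; cat > h.py <<'E'
import numpy as np, cv2, json
from workcell import ctrl
def cam(n):
    c=ctrl.read_camera(n); return c
def save(c,f): cv2.imwrite('pics/'+f,cv2.cvtColor(c['color'],cv2.COLOR_RGB2BGR))
def ray(c,u,v):
    K=np.array(c['intrinsics']); R=np.array(c['rotation'])
    if R.shape!=(3,3): R=cv2.Rodrigues(R)[0]
    d=np.linalg.inv(K)@[u,v,1]; return R@[d[0],-d[1],-d[2]]
def onz(c,u,v,z):
    d=ray(c,u,v); e=np.array(c['eye']); return e+d*(z-e[2])/d[2]
def proj(c,p):
    K=np.array(c['intrinsics']); R=np.array(c['rotation'])
    if R.shape!=(3,3): R=cv2.Rodrigues(R)[0]
    q=R.T@(np.array(p)-np.array(c['eye'])); q=K@[q[0],-q[1],-q[2]]; return q[:2]/q[2]
E
python3 - <<'E'
from h import *
for n in('top','side'):
    c=cam(n); save(c,n+'0.png'); print(n,{k:np.array(v).round(3).tolist() for k,v in c.items() if k!='color'},[k for k in c])
    for l,z in [('stop_face',6),('jaw_face',13),('jaw_fin',42),('roller_grip',94),('rest_top',62),('tray_in',4),('card_a_center',7),('diluent_box_4',0),('pen_marker',5)]:
        for d in ctrl.tip_of(n,l):
            u,v=d['at'][0]*640,d['at'][1]*480
            print(l,round(d['conf'],2),round(u),round(v),onz(c,u,v,z).round())
s=ctrl.get_state();print(s)
print(ctrl.hold_point_z)
E
```

```text
pics
top {'intrinsics': [[619.593, 0.0, 318.049], [0.0, 619.593, 238.773], [0.0, 0.0, 1.0]], 'eye': [406.554, -15.444, 1255.346], 'rotation': [0.06, -0.088, -1.592]} ['color', 'intrinsics', 'eye', 'rotation']
stop_face 0.98 255 186 [635.  87.   6.]
jaw_face 0.91 343 193 [615. -91.  13.]
jaw_fin 0.8 362 195 [ 607. -127.   42.]
roller_grip 0.65 448 297 [ 402. -278.   94.]
rest_top 0.78 446 298 [ 398. -281.   62.]
rest_top 0.6 248 321 [364.  99.  62.]
rest_top 0.34 335 314 [373. -66.  62.]
tray_in 0.7 361 195 [ 612. -128.    4.]
tray_in 0.65 476 220 [ 556. -362.    4.]
card_a_center 0.46 319 193 [617. -43.   7.]
diluent_box_4 0.84 331 316 [367. -62.   0.]
pen_marker 0.89 344 269 [461. -90.   5.]
side {'intrinsics': [[617.699, 0.0, 326.205], [0.0, 617.699, 237.665], [0.0, 0.0, 1.0]], 'eye': [63.316, -1111.244, 696.346], 'rotation': [1.078, -0.209, -0.381]} ['color', 'intrinsics', 'eye', 'rotation']
stop_face 0.8 346 241 [621.  71.   6.]
stop_face 0.47 321 308 [ 454. -162.    6.]
jaw_fin 0.66 383 263 [ 619. -115.   42.]
roller_grip 0.97 321 310 [ 402. -289.   94.]
rest_top 0.84 238 234 [3
[... 309 characters left out ...]
{'time_s': 1.0, 'joints': array([ 1.04117368e+00,  2.58551321e-01,  1.53499330e+00,  4.87881296e-06,
        1.34801577e+00, -2.02811432e-01]), 'dq': array([ 0.00059871,  0.00190087,  0.00139767,  0.00068367,  0.00039497,
       -0.00063872]), 'joint_torque': array([-1.32416761e-03, -4.45934021e+01, -2.90897548e+01, -3.41849372e-04,
        6.06401663e-04,  8.04850970e-06]), 'eef_pos': array([176.54685648, 520.89708735, 231.33865977]), 'tcp_rot': array([5.11072869e-01, 3.09973616e+00, 4.99988334e-05]), 'force': array([-0.24149558, -0.18342527,  0.989836  ]), 'wrist_torque': array([ 0.04714586, -0.0362418 , -0.05464427]), 'grasp_force': 0.0, 'grip_width': 85.56151633813788}
18.700000000000003
```

View pics/top0.png

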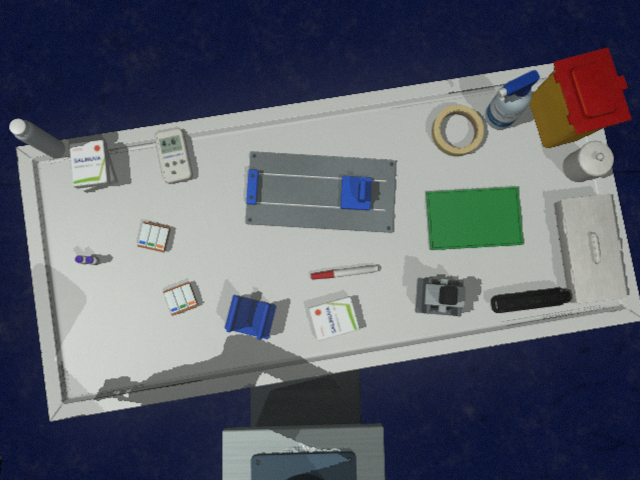

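View pics/side0.png

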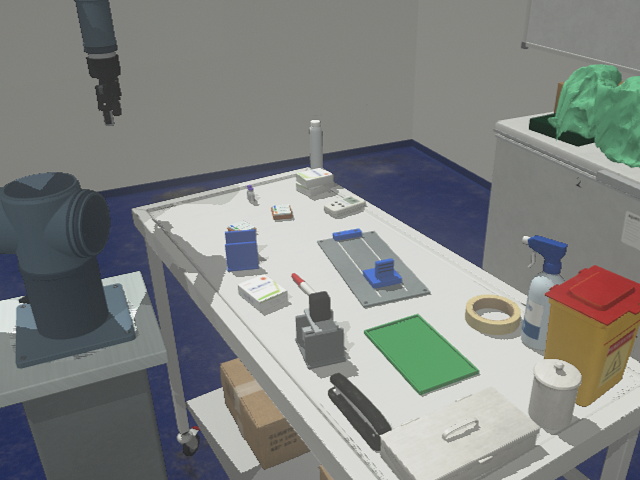

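Top view: two cards at (154,236) and (181,298). The bed has its stop at (252,186) and its jaw at (357,193). The tray is at (475,218). The roller hangs in the grey rest at (445,296); the blue stand at (250,316) is the look-alike. Next is an enlarged crop to confirm this.

```bash
python3 - <<'E'
from h import *
im=cv2.imread('pics/top0.png')
a=cv2.resize(im[205:325,120:220],None,fx=4,fy=4,interpolation=cv2.INTER_CUBIC)
b=cv2.resize(im[260:325,405:480],None,fx=4,fy=4,interpolation=cv2.INTER_CUBIC)
o=np.zeros((480,800,3),np.uint8);o[:480,:400]=a;o[:260,450:750]=b
cv2.imwrite('pics/crop1.png',o)
c=cam('top')
for l in('card_a_center','card_a_strip1','bed','tray_in','jaw_face','roller_grip','rest_top'):
    for d in ctrl.regions_of('top',l):
        r=d['region'].astype(np.uint8)
        cs,_=cv2.findContours(r,0,2); k=max(cs,key=cv2.contourArea)
        q=cv2.boxPoints(cv2.minAreaRect(k)); 
        z={'c':18,'b':6,'t':8,'j':20,'r':62}[l[0]]
        w=np.array([onz(c,*p,z)[:2] for p in q])
        e=w-np.roll(w,1,0)
        print(l,round(d['conf'],2),q.round(1).tolist(),'ctr',w.mean(0).round(1),'edges',np.hypot(*e.T).round(1)[:2],'ang',np.degrees(np.arctan2(e[:,1],e[:,0])).round(1)[:2])
E
```

```text
card_a_center 0.62 [[244.89999389648438, 223.5], [249.1999969482422, 149.8000030517578], [397.0, 158.5], [392.70001220703125, 232.10000610351562]] ctr [620.  -47.2] edges [297.5 150.6] ang [85.4 -4. ]
card_a_center 0.26 [[136.60000610351562, 243.1999969482422], [143.5, 222.5], [151.89999389648438, 225.3000030517578], [145.0, 246.0]] ctr [539.4 308.2] edges [17.7 43.5] ang [ 70.3 -18.2]
bed 0.6 [[245.0, 223.5], [249.1999969482422, 150.8000030517578], [397.0, 159.5], [392.70001220703125, 232.1999969482422]] ctr [621.  -47.5] edges [300.3 150. ] ang [85.4 -4.1]
tray_in 0.84 [[424.70001220703125, 191.1999969482422], [519.7000122070312, 185.0], [523.5999755859375, 244.89999389648438], [428.6000061035156, 251.10000610351562]] ctr [ 559.4 -358.1] edges [122.9 196. ] ang [  1.4 -87.4]
jaw_face 0.92 [[340.20001220703125, 208.60000610351562], [342.29998779296875, 174.3000030517578], [372.0, 176.1999969482422], [369.79998779296875, 210.39999389648438]] ctr [ 615.  -117.8] edges [60.  70.1] ang [85.2 -5.1]
jaw_face 0.5 [[425.6000061035156, 191.10000610351562], [519.9000244140625, 185.5], [523.4000244140625, 245.0], [429.1000061035156, 250.5]] ctr [ 557.9 -355.5] edges [120.7 192.5] ang [  1.1 -87.8]
roller_grip 0.66 [[425.0, 279.0], [465.0, 279.0], [465.0, 311.0], [425.0, 311.0]] ctr [ 404.6 -279.8] edges [61.3 77.5] ang [ -2.3 -91.3]
roller_grip 0.3 [[180.60000610351562, 285.5], [189.10000610351562, 282.5], [196.6999969482422, 303.6000061035156], [188.1999969482422, 306.70001220703125]] ctr [416.9 211.9] edges [43.  17.1] ang [ 19.3 -71.5]
rest_top 0.85 [[415.0, 277.0], [438.0, 277.0], [438.0, 313.0], [415.0, 313.0]] ctr [ 405.5 -244.1] edges [69.  44.5] ang [ -2.2 -91.3]
rest_top 0.73 [[223.89999389648438, 330.0], [233.39999389648438, 293.29998779296875], [276.70001220703125, 304.3999938964844], [267.20001220703125, 341.1000061035156]] ctr [371.2  94.8] edges [85.1 71.6] ang [ 74.3 -15.1]
```

View pics/crop1.png

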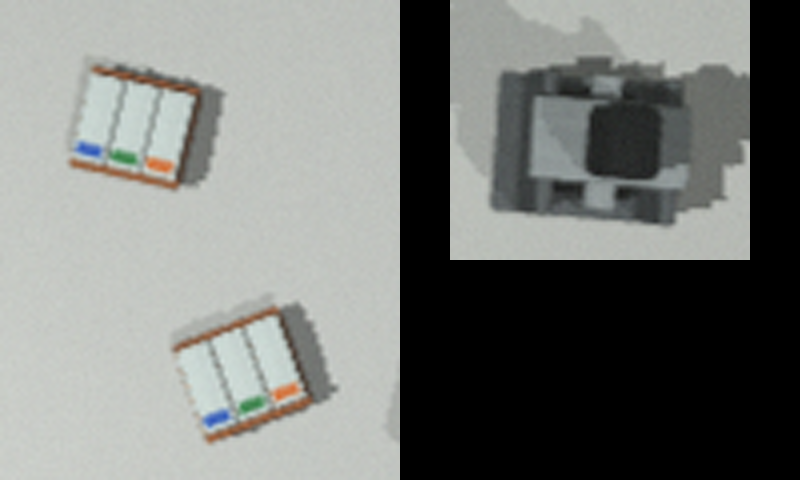

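The crop shows two cards, orange mark at right and blue at left, so their +y points image-left like the bed's. The black-handled roller sits in the grey rest. Next I compute their poses.

```bash
cat >> h.py <<'E'
def quad(c,P,z):
    w=np.array([onz(c,u,v,z)[:2] for u,v in P]); e=w-np.roll(w,1,0)
    return w.mean(0).round(1),np.hypot(*e.T).round(1),np.degrees(np.arctan2(e[:,1],e[:,0])).round(1)
def plan(x,y,z,yaw=None):
    """yaw: desired world angle (deg) of tool y, mod 180. prints turn then tool-frame shift in mm after turn"""
    s=ctrl.get_state(); R=cv2.Rodrigues(np.array(s['tcp_rot']))[0]; p=np.array(s['eef_pos'])
    cy=np.degrees(np.arctan2(R[1,1],R[0,1])); d=0
    if yaw is not None:
        d=(yaw-cy+90)%180-90
    Rn=R@cv2.Rodrigues(np.array([0,0,-np.radians(d)]))[0]
    t=Rn.T@(np.array([x,y,z])-p)
    print('yaw now %.1f rz %.2f  (rows %.2f) shift mm'%(cy,-d,abs(d)/7.16),t.round(1),'j6 after %.2f'%(s['joints'][5]-np.radians(d)),'tilt',R[:,2].round(3)[:2])
def st():
    s=ctrl.get_state(); print('t %.1f'%s['time_s'],'p',np.round(s['eef_pos'],1),'F',np.round(s['force'],1),'w %.1f g %.1f'%(s['grip_width'],s['grasp_force']))
E
python3 - <<'E'
from h import *
c=cam('top')
o=np.array([120,205])
f=lambda P:[np.array(p)/4+o for p in P]
print('card1',quad(c,f([(70,165),(178,187),(200,90),(92,66)]),14))
print('card2',quad(c,f([(207,440),(310,405),(280,310),(175,348)]),14))
h=cv2.cvtColor(c['color'],cv2.COLOR_RGB2HSV)
m=cv2.inRange(h,(105,120,60),(130,255,255)); m2=m.copy(); m2[:,:242]=0; m2[:,262:]=0; m2[:160]=0;m2[210:]=0
k=np.argwhere(m2)[:,::-1].astype(np.float32)
print('stop',cv2.minAreaRect(k),quad(c,cv2.boxPoints(cv2.minAreaRect(k)),20))
m3=m.copy();m3[:,:330]=0;m3[:,385:]=0;m3[:165]=0;m3[220:]=0
k=np.argwhere(m3)[:,::-1].astype(np.float32);print('jaw',quad(c,cv2.boxPoints(cv2.minAreaRect(k)),20))
g=cv2.inRange(h,(45,100,40),(75,255,255));g[:,:410]=0;g[:170]=0;g[270:]=0
k=np.argwhere(g)[:,::-1].astype(np.float32);print('tray',quad(c,cv2.boxPoints(cv2.minAreaRect(k)),8))
ob=np.array([405,260]);fb=lambda P:[np.array(p)/4+ob for p in P]
print('handle top',quad(c,fb([(137,172),(209,179),(212,103),(140,102)]),118))
print('rest',quad(c,fb([(42,210),(222,223),(232,85),(52,72)]),62))
im=cv2.cvtColor(c['color'],cv2.COLOR_RGB2BGR)
cv2.imwrite('pics/bed.png',cv2.resize(im[140:240,235:405],None,fx=4,fy=4,interpolation=cv2.INTER_CUBIC))
plan(539,308,100,0)
E
```

```text
card1 (array([534.4, 290.3]), array([50.8, 55.2, 49.8, 55.6]), array([ 167.7, -102.8,  -12.8,   76.2]))
card2 (array([409.1, 236.7]), array([48.4, 53.4, 49.6, 55. ]), array([-161. ,  -72.5,   17.2,  108.7]))
stop ((251.8578643798828, 186.48985290527344), (9.6183500289917, 33.62860870361328), 4.085616588592529) (array([631.3,  92.1]), array([19.3, 68.6, 19.4, 68.6]), array([ 84.7,  -4.8, -95.3, 175.2]))
jaw (array([ 614.5, -117. ]), array([59.8, 66.9, 60.1, 66.9]), array([ 86.5,  -3.8, -93.5, 175.9]))
tray (array([ 559.5, -358. ]), array([118.9, 193.1, 119.3, 191.4]), array([   0.9,  -88. , -179.9,   91.9]))
handle top (array([ 405. , -274.1]), array([32. , 33.2, 34.8, 33.2]), array([175.1, -96.9,  -4.8,  87.9]))
rest (array([ 401.3, -268.6]), array([66.3, 86.8, 66.4, 87.2]), array([173.6, -95.5,  -6.8,  84.6]))
yaw now 71.3 rz 71.28  (rows 9.95) shift mm [-212.9  362.5  131.3] j6 after 1.04 tilt [-0.  0.]
```

View pics/bed.png

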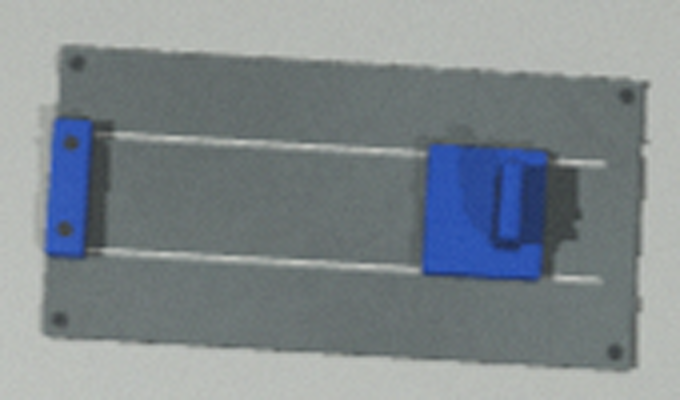

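The bed crop shows the stop's face at crop column 91, with the guide lines and jaw aligned on it. The bed axis is at 85.4°. Now I move to card 1 (534,290, yaw -12.7°).

```bash
python3 -m jog '[{"rz":7,"dz":0.008},{"rz":7,"dz":0.008},{"rz":7,"dz":0.008},{"rz":7,"dz":0.008},{"rz":7,"dz":0.008},{"rz":7,"dz":0.008},{"rz":7,"dz":0.008},{"rz":7,"dz":0.008},{"rz":7,"dz":0.008},{"rz":7,"dz":0.008}]'; python3 -m jog '[{"rz":7},{"rz":7},{"gripper":0}]'; python3 -c "
from h import *
plan(534.4,290.3,60,-12.7)"
```

```text
yaw now 71.3 rz 83.98  (rows 11.73) shift mm [-146.3  399.8  171.3] j6 after 1.26 tilt [-0.  0.]validation failed for argument at $[0]...
validation failed for argument at $[0]...
```

```bash
python3 -m jog '[{"rx":0,"ry":0,"rz":7,"dx":0,"dy":0,"dz":0.008,"gripper":0},{"rx":0,"ry":0,"rz":7,"dx":0,"dy":0,"dz":0.008,"gripper":0}]'; python3 -m jog '[{"rx":0,"ry":0,"rz":7,"dx":0,"dy":0,"dz":0.008}]'; python3 -c "
from h import *
plan(534.4,290.3,60,-12.7)"
```

```text
time_s: 1.62
eef_pos: [176.7, 521.3, 215.7]
tcp_rot: [0.893, 3.012, 0.002]
force: [-0.8, -1.1, -1.0]
grip_width: 85.6
grasp_force: 0.0
yaw now 57.0 rz 69.66  (rows 9.73) shift mm [-146.9  399.6  155.6] j6 after 1.26 tilt [0.001 0.001]validation failed for argument at $[0]...
```

```bash
python3 -m jog '[{"rx":0,"ry":0,"rz":7,"dx":0,"dy":0,"dz":0.008,"gripper":0},{"rx":0,"ry":0,"rz":7,"dx":0,"dy":0,"dz":0.008,"gripper":0},{"rx":0,"ry":0,"rz":7,"dx":0,"dy":0,"dz":0.008,"gripper":0},{"rx":0,"ry":0,"rz":7,"dx":0,"dy":0,"dz":0.008,"gripper":0},{"rx":0,"ry":0,"rz":7,"dx":0,"dy":0,"dz":0.008,"gripper":0},{"rx":0,"ry":0,"rz":7,"dx":0,"dy":0,"dz":0.008,"gripper":0},{"rx":0,"ry":0,"rz":7,"dx":0,"dy":0,"dz":0.008,"gripper":0},{"rx":0,"ry":0,"rz":7,"dx":0,"dy":0,"dz":0.008,"gripper":0},{"rx":0,"ry":0,"rz":7,"dx":0,"dy":0,"dz":0.008,"gripper":0},{"rx":0,"ry":0,"rz":6.7,"dx":0,"dy":0,"dz":0.008,"gripper":0}]' | head -2;  python3 -m jog '[{"rx":0,"ry":0,"rz":0,"dx":-0.0147,"dy":0.039,"dz":0,"gripper":0},{"rx":0,"ry":0,"rz":0,"dx":-0.0147,"dy":0.039,"dz":0,"gripper":0},{"rx":0,"ry":0,"rz":0,"dx":-0.0147,"dy":0.039,"dz":0,"gripper":0},{"rx":0,"ry":0,"rz":0,"dx":-0.0147,"dy":0.039,"dz":0,"gripper":0},{"rx":0,"ry":0,"rz":0,"dx":-0.0147,"dy":0.039,"dz":0,"gripper":0},{"rx":0,"ry":0,"rz":0,"dx":-0.0147,"dy":0.039,"dz":0,"gripper":0},{"rx":0,"ry":0,"rz":0,"dx":-0.0147,"dy":0.039,"dz":0,"gripper":0},{"rx":0,"ry":0,"rz":0,"dx":-0.0147,"dy":0.039,"dz":0,"gripper":0},{"rx":0,"ry":0,"rz":0,"dx":-0.0147,"dy":0.039,"dz":0,"gripper":0},{"rx":0,"ry":0,"rz":0,"dx":0,"dy":0,"dz":0,"gripper":0}]'; python3 -c "
from h import *
plan(534.4,290.3,60,-12.7)"
```

```text
time_s: 2.45
eef_pos: [176.6, 520.9, 135.0]
time_s: 3.28
eef_pos: [497.8, 311.9, 135.6]
tcp_rot: [2.451, 1.959, 0.005]
force: [0.2, 0.3, 0.1]
grip_width: 85.3
grasp_force: 0.0
yaw now -12.7 rz -0.05  (rows 0.01) shift mm [-13.   40.   75.8] j6 after 0.59 tilt [ 0.005 -0.001]
```

```bash
python3 -m jog '[{"rx":0,"ry":0,"rz":0,"dx":-0.0065,"dy":0.02,"dz":0.02,"gripper":0},{"rx":0,"ry":0,"rz":0,"dx":-0.0065,"dy":0.02,"dz":0.02,"gripper":0},{"rx":0,"ry":0,"rz":0,"dx":0,"dy":0,"dz":0.015,"gripper":0},{"rx":0,"ry":0,"rz":0,"dx":0,"dy":0,"dz":0,"gripper":0},{"rx":0,"ry":0,"rz":0,"dx":0,"dy":0,"dz":0,"gripper":0}]' ; python3 - <<'E'
from h import *
plan(534.4,290.3,0,-12.7)
a=cam('side');b=cam('top')
f=lambda c,u,v:cv2.cvtColor(cv2.resize(c['color'][v-50:v+50,u-50:u+50],(400,400),interpolation=2),cv2.COLOR_RGB2BGR)
u,v=proj(a,(534,290,7)).astype(int);u2,v2=proj(b,(534,290,7)).astype(int)
print(u,v,u2,v2)
cv2.imwrite('pics/c1.png',np.hstack([f(a,u,v),f(b,u2,v2)]))
E
```

```text
time_s: 3.7
eef_pos: [526.1, 294.7, 79.5]
tcp_rot: [-2.448, -1.967, 0.004]
force: [-0.6, 0.1, 0.6]
grip_width: 85.2
grasp_force: 0.0
yaw now -12.5 rz 0.25  (rows 0.03) shift mm [-2.4  9.3 79.4] j6 after 0.55 tilt [-0.003 -0.001]
280 212 154 237
```

View pics/c1.png

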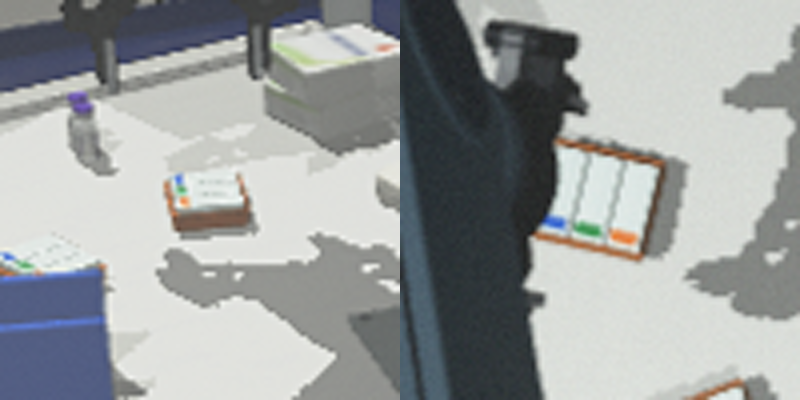

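The card's where measured; gripper is 10 mm short along its closing axis. Correcting and descending.

```bash
python3 -m jog '[{"rx":0,"ry":0,"rz":0,"dx":-0.0024,"dy":0.0093,"dz":0.01,"gripper":0},{"rx":0,"ry":0,"rz":0,"dx":0,"dy":0,"dz":0.02,"gripper":0},{"rx":0,"ry":0,"rz":0,"dx":0,"dy":0,"dz":0.02,"gripper":0},{"rx":0,"ry":0,"rz":0,"dx":0,"dy":0,"dz":0.02,"gripper":0},{"rx":0,"ry":0,"rz":0,"dx":0,"dy":0,"dz":0.006,"gripper":0},{"rx":0,"ry":0,"rz":0,"dx":0,"dy":0,"dz":0,"gripper":0},{"rx":0,"ry":0,"rz":0,"dx":0,"dy":0,"dz":0,"gripper":0}]' ; python3 - <<'E'
from h import *
plan(534.4,290.3,0,-12.7)
E
```

```text
time_s: 4.38
eef_pos: [536.1, 290.8, 4.8]
tcp_rot: [2.448, 1.968, 0.001]
force: [-0.2, 0.4, 0.4]
grip_width: 85.6
grasp_force: 0.0
yaw now -12.4 rz 0.30  (rows 0.04) shift mm [-0.9 -1.5  4.8] j6 after 0.54 tilt [0.001 0.   ]
```

```bash
python3 -m jog '[{"rx":0,"ry":0,"rz":0,"dx":0,"dy":-0.001,"dz":0.004,"gripper":0},{"rx":0,"ry":0,"rz":0,"dx":0,"dy":0,"dz":0,"gripper":120},{"rx":0,"ry":0,"rz":0,"dx":0,"dy":0,"dz":0,"gripper":200},{"rx":0,"ry":0,"rz":0,"dx":0,"dy":0,"dz":0,"gripper":200},{"rx":0,"ry":0,"rz":0,"dx":0,"dy":0,"dz":0,"gripper":200},{"rx":0,"ry":0,"rz":0,"dx":0,"dy":0,"dz":0,"gripper":200},{"rx":0,"ry":0,"rz":0,"dx":0,"dy":0,"dz":0,"gripper":200},{"rx":0,"ry":0,"rz":0,"dx":0,"dy":0,"dz":0,"gripper":200}]'
```

```text
time_s: 5.05
eef_pos: [535.4, 291.1, 1.5]
tcp_rot: [2.448, 1.968, 0.003]
force: [-1.1, 0.7, 5.0]
grip_width: 50.0
grasp_force: 62.8
```

```bash
python3 -m jog '[{"rx":0,"ry":0,"rz":0,"dx":0,"dy":0,"dz":-0.01,"gripper":200},{"rx":0,"ry":0,"rz":-4,"dx":0,"dy":0,"dz":-0.025,"gripper":200},{"rx":0,"ry":0,"rz":-3.8,"dx":0,"dy":0,"dz":-0.025,"gripper":200},{"rx":0,"ry":0,"rz":0,"dx":0,"dy":0,"dz":-0.01,"gripper":200},{"rx":0,"ry":0,"rz":0,"dx":0,"dy":0,"dz":0,"gripper":200}]'
python3 - <<'E'
from h import *
st();plan(628,50,70,-4.6)
E
```

```text
time_s: 5.47
eef_pos: [536.7, 291.5, 73.6]
tcp_rot: [2.309, 2.126, 0.009]
force: [0.4, -0.2, -0.3]
grip_width: 50.5
grasp_force: 62.4
t 5.5 p [536.7 291.5  73.6] F [ 0.4 -0.2 -0.3] w 50.5 g 62.4
yaw now -4.7 rz -0.13  (rows 0.02) shift mm [-233.4  110.4    3.7] j6 after 0.40 tilt [0.006 0.002]
```

```bash
python3 -m jog '[{"rx":0,"ry":0,"rz":0,"dx":-0.013,"dy":0.006,"dz":0,"gripper":200},{"rx":0,"ry":0,"rz":0,"dx":-0.026,"dy":0.0123,"dz":0,"gripper":200},{"rx":0,"ry":0,"rz":0,"dx":-0.026,"dy":0.0123,"dz":0,"gripper":200},{"rx":0,"ry":0,"rz":0,"dx":-0.026,"dy":0.0123,"dz":0,"gripper":200},{"rx":0,"ry":0,"rz":0,"dx":-0.026,"dy":0.0123,"dz":0,"gripper":200},{"rx":0,"ry":0,"rz":0,"dx":-0.026,"dy":0.0123,"dz":0,"gripper":200},{"rx":0,"ry":0,"rz":0,"dx":-0.026,"dy":0.0123,"dz":0,"gripper":200},{"rx":0,"ry":0,"rz":0,"dx":-0.026,"dy":0.0123,"dz":0,"gripper":200},{"rx":0,"ry":0,"rz":0,"dx":-0.026,"dy":0.0123,"dz":0,"gripper":200},{"rx":0,"ry":0,"rz":0,"dx":-0.013,"dy":0.006,"dz":0,"gripper":200}]' | tail -1; python3 -m jog '[{"rx":0,"ry":0,"rz":0,"dx":0,"dy":0,"dz":0.01,"gripper":200},{"rx":0,"ry":0,"rz":0,"dx":0,"dy":0,"dz":0.02,"gripper":200},{"rx":0,"ry":0,"rz":0,"dx":0,"dy":0,"dz":0,"gripper":200}]'
python3 - <<'E'
from h import *
plan(628,50,8,-4.6)
c=cam('side');u,v=proj(c,(628,50,20)).astype(int)
cv2.imwrite('pics/c2.png',cv2.cvtColor(cv2.resize(c['color'][v-50:v+50,u-60:u+60],(600,500),interpolation=2),cv2.COLOR_RGB2BGR))
E
```

```text
grasp_force: 62.4
time_s: 6.55
eef_pos: [622.0, 49.0, 35.5]
tcp_rot: [-2.306, -2.124, 0.009]
force: [-0.9, -0.1, -1.0]
grip_width: 50.3
grasp_force: 62.4
yaw now -4.7 rz -0.11  (rows 0.02) shift mm [ 1.4  6.1 27.4] j6 after -0.02 tilt [-0.009  0.001]
```

View pics/c2.png

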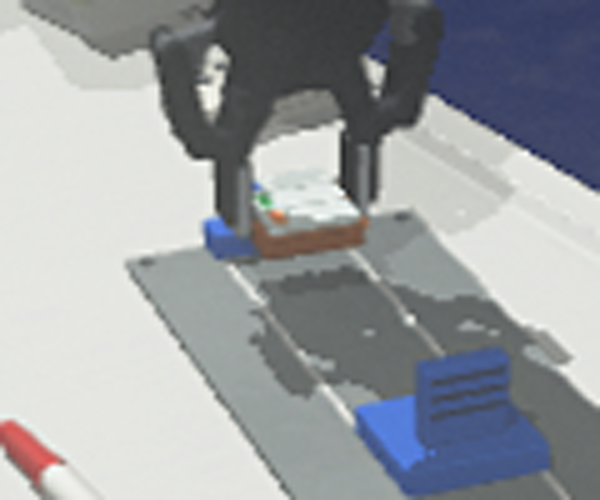

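The card is level, held above the bed between the lines and just short of the stop. Lowering it 27 mm with a 6 mm shift.

```bash
python3 -m jog '[{"rx":0,"ry":0,"rz":0,"dx":0,"dy":0.006,"dz":0.005,"gripper":200},{"rx":0,"ry":0,"rz":0,"dx":0,"dy":0,"dz":0.01,"gripper":200},{"rx":0,"ry":0,"rz":0,"dx":0,"dy":0,"dz":0.008,"gripper":200},{"rx":0,"ry":0,"rz":0,"dx":0,"dy":0,"dz":0.002,"gripper":200},{"rx":0,"ry":0,"rz":0,"dx":0,"dy":0,"dz":0,"gripper":200},{"rx":0,"ry":0,"rz":0,"dx":0,"dy":0,"dz":0,"gripper":200}]'
python3 - <<'E'
from h import *
plan(628,50,8,-4.6)
E
```

```text
time_s: 7.1
eef_pos: [631.6, 48.4, 15.2]
tcp_rot: [-2.309, -2.13, 0.0]
force: [1.0, -0.9, -0.8]
grip_width: 50.2
grasp_force: 62.5
yaw now -4.6 rz -0.01  (rows 0.00) shift mm [ 1.3 -3.7  7.2] j6 after -0.02 tilt [-0.  0.]
```

```bash
python3 -m jog '[{"rx":0,"ry":0,"rz":0,"dx":0.001,"dy":-0.0036,"dz":0.002,"gripper":200},{"rx":0,"ry":0,"rz":0,"dx":0,"dy":0,"dz":0.002,"gripper":200},{"rx":0,"ry":0,"rz":0,"dx":0,"dy":0,"dz":0.002,"gripper":200},{"rx":0,"ry":0,"rz":0,"dx":0,"dy":0,"dz":0.001,"gripper":200},{"rx":0,"ry":0,"rz":0,"dx":0,"dy":0,"dz":0,"gripper":200},{"rx":0,"ry":0,"rz":0,"dx":0,"dy":0,"dz":0,"gripper":200}]'
python3 - <<'E'
from h import *
plan(628,50,8,-4.6)
E
```

```text
time_s: 7.6
eef_pos: [628.3, 49.4, 8.3]
tcp_rot: [2.309, 2.13, 0.0]
force: [0.1, 0.2, -0.7]
grip_width: 50.1
grasp_force: 62.5
yaw now -4.6 rz -0.03  (rows 0.00) shift mm [ 0.5 -0.4  0.3] j6 after -0.02 tilt [ 0. -0.]
```

```bash
python3 -m jog '[{"rx":0,"ry":0,"rz":0,"dx":0,"dy":0,"dz":0.001,"gripper":200},{"rx":0,"ry":0,"rz":0,"dx":0,"dy":0,"dz":0,"gripper":200},{"rx":0,"ry":0,"rz":0,"dx":0,"dy":0,"dz":0,"gripper":0},{"rx":0,"ry":0,"rz":0,"dx":0,"dy":0,"dz":0,"gripper":0},{"rx":0,"ry":0,"rz":0,"dx":0,"dy":0,"dz":0,"gripper":0},{"rx":0,"ry":0,"rz":0,"dx":0,"dy":0,"dz":0,"gripper":0}]'; python3 -m jog '[{"rx":0,"ry":0,"rz":0,"dx":0,"dy":0,"dz":-0.015,"gripper":0},{"rx":0,"ry":0,"rz":-7,"dx":0,"dy":0,"dz":-0.04,"gripper":0},{"rx":0,"ry":0,"rz":-7,"dx":0,"dy":0,"dz":-0.04,"gripper":0},{"rx":0,"ry":0,"rz":-7,"dx":0,"dy":0,"dz":-0.02,"gripper":0},{"rx":0,"ry":0,"rz":-1.6,"dx":0,"dy":0,"dz":0,"gripper":0},{"rx":0,"ry":0,"rz":0,"dx":0,"dy":0,"dz":0,"gripper":0}]'
python3 - <<'E'
from h import *
plan(409,236.7,70,18)
c=cam('top');u,v=185,290
cv2.imwrite('pics/c3.png',cv2.cvtColor(cv2.resize(c['color'][150:350,100:300],(800,600) if 0 else (600,600),interpolation=2),cv2.COLOR_RGB2BGR))
E
```

```text
time_s: 8.1
eef_pos: [628.3, 49.5, 7.3]
tcp_rot: [-2.309, -2.13, 0.0]
force: [0.3, 0.5, 0.5]
grip_width: 85.5
grasp_force: 0.0
time_s: 8.6
eef_pos: [629.5, 49.4, 124.7]
tcp_rot: [1.844, 2.539, 0.004]
force: [-0.5, -0.3, -0.8]
grip_width: 85.4
grasp_force: 0.0
yaw now 18.0 rz 0.04  (rows 0.01) shift mm [ 246.4 -152.1   53.6] j6 after -0.41 tilt [ 0.004 -0.   ]
```

View pics/c3.png

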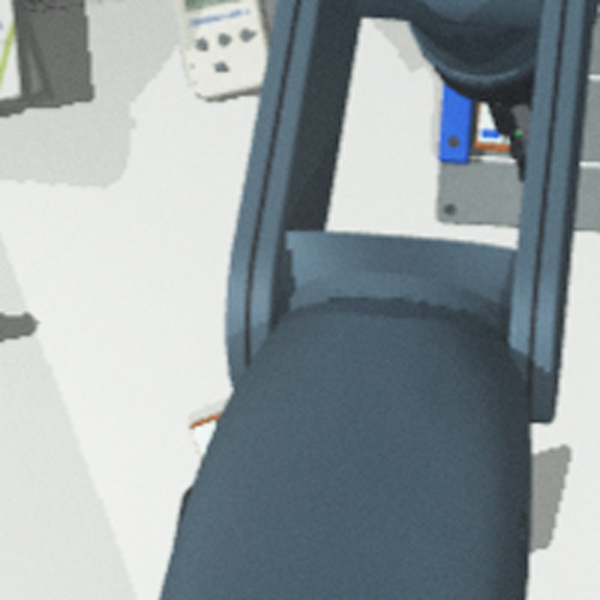

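Card 1 sits by the stop at crop (485,125). The visible corner of card 2 is unmoved at (192,418). Going there.

```bash
python3 -m jog '[{"rx":0,"ry":0,"rz":0,"dx":0.014,"dy":-0.0085,"dz":0,"gripper":0},{"rx":0,"ry":0,"rz":0,"dx":0.0274,"dy":-0.0169,"dz":0,"gripper":0},{"rx":0,"ry":0,"rz":0,"dx":0.0274,"dy":-0.0169,"dz":0,"gripper":0},{"rx":0,"ry":0,"rz":0,"dx":0.0274,"dy":-0.0169,"dz":0,"gripper":0},{"rx":0,"ry":0,"rz":0,"dx":0.0274,"dy":-0.0169,"dz":0,"gripper":0},{"rx":0,"ry":0,"rz":0,"dx":0.0274,"dy":-0.0169,"dz":0,"gripper":0},{"rx":0,"ry":0,"rz":0,"dx":0.0274,"dy":-0.0169,"dz":0,"gripper":0},{"rx":0,"ry":0,"rz":0,"dx":0.0274,"dy":-0.0169,"dz":0,"gripper":0},{"rx":0,"ry":0,"rz":0,"dx":0.0274,"dy":-0.0169,"dz":0,"gripper":0},{"rx":0,"ry":0,"rz":0,"dx":0.014,"dy":-0.0085,"dz":0,"gripper":0}]' | tail -1; python3 -m jog '[{"rx":0,"ry":0,"rz":0,"dx":0,"dy":0,"dz":0.02,"gripper":0},{"rx":0,"ry":0,"rz":0,"dx":0,"dy":0,"dz":0.03,"gripper":0},{"rx":0,"ry":0,"rz":0,"dx":0,"dy":0,"dz":0.02,"gripper":0},{"rx":0,"ry":0,"rz":0,"dx":0,"dy":0,"dz":0,"gripper":0},{"rx":0,"ry":0,"rz":0,"dx":0,"dy":0,"dz":0,"gripper":0},{"rx":0,"ry":0,"rz":0,"dx":0,"dy":0,"dz":0,"gripper":0}]'
python3 - <<'E'
from h import *
plan(409,236.7,1,18)
a=cam('side');b=cam('top')
f=lambda c,u,v:cv2.cvtColor(cv2.resize(c['color'][v-50:v+50,u-50:u+50],(400,400),interpolation=2),cv2.COLOR_RGB2BGR)
u,v=proj(a,(409,237,7)).astype(int);u2,v2=proj(b,(409,237,7)).astype(int)
cv2.imwrite('pics/c4.png',np.hstack([f(a,u,v),f(b,u2,v2)]))
E
```

```text
grasp_force: 0.0
time_s: 9.98
eef_pos: [407.4, 237.6, 52.6]
tcp_rot: [-1.848, -2.54, 0.0]
force: [-0.2, -0.0, -0.1]
grip_width: 85.2
grasp_force: 0.0
yaw now 17.9 rz -0.07  (rows 0.01) shift mm [-1.4  1.2 51.6] j6 after -0.02 tilt [-0. -0.]
```

View pics/c4.png

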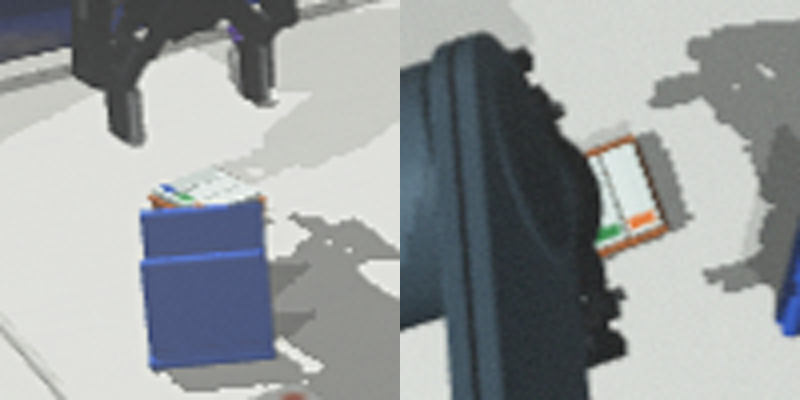

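The fingers straddle card 2, which has not moved. Descending and gripping.

```bash
python3 -m jog '[{"rx":0,"ry":0,"rz":0,"dx":-0.0014,"dy":0.001,"dz":0.01,"gripper":0},{"rx":0,"ry":0,"rz":0,"dx":0,"dy":0,"dz":0.02,"gripper":0},{"rx":0,"ry":0,"rz":0,"dx":0,"dy":0,"dz":0.016,"gripper":0},{"rx":0,"ry":0,"rz":0,"dx":0,"dy":0,"dz":0.004,"gripper":0},{"rx":0,"ry":0,"rz":0,"dx":0,"dy":0,"dz":0,"gripper":0},{"rx":0,"ry":0,"rz":0,"dx":0,"dy":0,"dz":0,"gripper":120},{"rx":0,"ry":0,"rz":0,"dx":0,"dy":0,"dz":0,"gripper":200},{"rx":0,"ry":0,"rz":0,"dx":0,"dy":0,"dz":0,"gripper":200},{"rx":0,"ry":0,"rz":0,"dx":0,"dy":0,"dz":0,"gripper":200},{"rx":0,"ry":0,"rz":0,"dx":0,"dy":0,"dz":0,"gripper":200}]';python3 -m jog '[{"rx":0,"ry":0,"rz":0,"dx":0,"dy":0,"dz":0,"gripper":200},{"rx":0,"ry":0,"rz":0,"dx":0,"dy":0,"dz":0,"gripper":200}]'
```

```text
time_s: 10.92
eef_pos: [409.6, 236.9, 3.6]
tcp_rot: [1.846, 2.54, 0.003]
force: [-1.3, -0.3, 5.9]
grip_width: 50.1
grasp_force: 62.1
time_s: 11.08
eef_pos: [409.6, 236.9, 3.7]
tcp_rot: [1.846, 2.54, 0.003]
force: [-0.0, -1.2, 6.3]
grip_width: 50.1
grasp_force: 62.1
```

```bash
python3 -m jog '[{"rx":0,"ry":0,"rz":0,"dx":0,"dy":0,"dz":-0.01,"gripper":200},{"rx":0,"ry":0,"rz":5.5,"dx":0,"dy":0,"dz":-0.03,"gripper":200},{"rx":0,"ry":0,"rz":5.7,"dx":0,"dy":0,"dz":-0.03,"gripper":200},{"rx":0,"ry":0,"rz":5.7,"dx":0,"dy":0,"dz":-0.02,"gripper":200},{"rx":0,"ry":0,"rz":5.7,"dx":0,"dy":0,"dz":-0.01,"gripper":200},{"rx":0,"ry":0,"rz":0,"dx":0,"dy":0,"dz":0,"gripper":200},{"rx":0,"ry":0,"rz":0,"dx":0,"dy":0,"dz":0,"gripper":200}]'
python3 - <<'E'
from h import *
plan(623,-13,80,-4.6)
E
```

```text
time_s: 11.67
eef_pos: [409.0, 236.8, 103.1]
tcp_rot: [2.305, 2.133, 0.003]
force: [-1.3, -0.1, -1.0]
grip_width: 50.0
grasp_force: 62.7
yaw now -4.5 rz 0.15  (rows 0.02) shift mm [-231.8  233.3   23.4] j6 after 0.37 tilt [0.002 0.001]
```

```bash
python3 -m jog '[{"rx":0,"ry":0,"rz":0,"dx":-0.013,"dy":0.013,"dz":0,"gripper":200},{"rx":0,"ry":0,"rz":0,"dx":-0.0258,"dy":0.0259,"dz":0,"gripper":200},{"rx":0,"ry":0,"rz":0,"dx":-0.0258,"dy":0.0259,"dz":0,"gripper":200},{"rx":0,"ry":0,"rz":0,"dx":-0.0258,"dy":0.0259,"dz":0,"gripper":200},{"rx":0,"ry":0,"rz":0,"dx":-0.0258,"dy":0.0259,"dz":0,"gripper":200},{"rx":0,"ry":0,"rz":0,"dx":-0.0258,"dy":0.0259,"dz":0,"gripper":200},{"rx":0,"ry":0,"rz":0,"dx":-0.0258,"dy":0.0259,"dz":0,"gripper":200},{"rx":0,"ry":0,"rz":0,"dx":-0.0258,"dy":0.0259,"dz":0,"gripper":200},{"rx":0,"ry":0,"rz":0,"dx":-0.0258,"dy":0.0259,"dz":0,"gripper":200},{"rx":0,"ry":0,"rz":0,"dx":-0.012,"dy":0.013,"dz":0,"gripper":200}]' | tail -1; python3 -m jog '[{"rx":0,"ry":0,"rz":0,"dx":0,"dy":0,"dz":0.03,"gripper":200},{"rx":0,"ry":0,"rz":0,"dx":0,"dy":0,"dz":0.03,"gripper":200},{"rx":0,"ry":0,"rz":0,"dx":0,"dy":0,"dz":0,"gripper":200},{"rx":0,"ry":0,"rz":0,"dx":0,"dy":0,"dz":0,"gripper":200},{"rx":0,"ry":0,"rz":0,"dx":0,"dy":0,"dz":0,"gripper":200},{"rx":0,"ry":0,"rz":0,"dx":0,"dy":0,"dz":0,"gripper":200}]'
python3 - <<'E'
from h import *
plan(623,-13,10,-4.6)
E
```

```text
grasp_force: 62.7
time_s: 13.0
eef_pos: [623.4, -12.7, 43.9]
tcp_rot: [2.306, 2.13, 0.002]
force: [0.7, -0.2, -1.0]
grip_width: 50.2
grasp_force: 62.7
yaw now -4.5 rz 0.05  (rows 0.01) shift mm [-0.3 -0.5 33.9] j6 after -0.12 tilt [ 0.002 -0.001]
```

```bash
python3 -m jog '[{"rx":0,"ry":0,"rz":0,"dx":0,"dy":0,"dz":0.01,"gripper":200},{"rx":0,"ry":0,"rz":0,"dx":0,"dy":0,"dz":0.012,"gripper":200},{"rx":0,"ry":0,"rz":0,"dx":0,"dy":0,"dz":0.007,"gripper":200},{"rx":0,"ry":0,"rz":0,"dx":0,"dy":0,"dz":0.003,"gripper":200},{"rx":0,"ry":0,"rz":0,"dx":0,"dy":0,"dz":0.001,"gripper":200},{"rx":0,"ry":0,"rz":0,"dx":0,"dy":0,"dz":0,"gripper":200},{"rx":0,"ry":0,"rz":0,"dx":0,"dy":0,"dz":0,"gripper":200},{"rx":0,"ry":0,"rz":0,"dx":0,"dy":0,"dz":0.001,"gripper":200},{"rx":0,"ry":0,"rz":0,"dx":0,"dy":0,"dz":0,"gripper":200}]'
python3 - <<'E'
from h import *
plan(623,-13,10,-4.6)
E
```

```text
time_s: 13.75
eef_pos: [621.4, -12.5, 9.7]
tcp_rot: [-2.308, -2.13, 0.002]
force: [-7.2, 0.1, 13.8]
grip_width: 50.2
grasp_force: 64.3
yaw now -4.6 rz 0.00  (rows 0.00) shift mm [-0.4  1.6 -0.3] j6 after -0.12 tilt [-0.002  0.   ]
```

```bash
python3 -m jog '[{"rx":0,"ry":0,"rz":0,"dx":0,"dy":0.0005,"dz":-0.0015,"gripper":200},{"rx":0,"ry":0,"rz":0,"dx":0,"dy":0,"dz":0,"gripper":0},{"rx":0,"ry":0,"rz":0,"dx":0,"dy":0,"dz":0,"gripper":0},{"rx":0,"ry":0,"rz":0,"dx":0,"dy":0,"dz":0,"gripper":0},{"rx":0,"ry":0,"rz":0,"dx":0,"dy":0,"dz":0,"gripper":0},{"rx":0,"ry":0,"rz":0,"dx":0,"dy":0,"dz":-0.015,"gripper":0},{"rx":0,"ry":0,"rz":0,"dx":0,"dy":0,"dz":-0.035,"gripper":0},{"rx":0,"ry":0,"rz":7,"dx":0,"dy":0,"dz":-0.035,"gripper":0},{"rx":0,"ry":0,"rz":7,"dx":0,"dy":0,"dz":-0.015,"gripper":0},{"rx":0,"ry":0,"rz":7,"dx":0,"dy":0,"dz":0,"gripper":0}]'|head -2;python3 -m jog '[{"rx":0,"ry":0,"rz":7,"dx":0,"dy":0,"dz":0,"gripper":0},{"rx":0,"ry":0,"rz":7,"dx":0,"dy":0,"dz":0,"gripper":0},{"rx":0,"ry":0,"rz":7,"dx":0,"dy":0,"dz":0,"gripper":0},{"rx":0,"ry":0,"rz":7,"dx":0,"dy":0,"dz":0,"gripper":0},{"rx":0,"ry":0,"rz":7,"dx":0,"dy":0,"dz":0,"gripper":0},{"rx":0,"ry":0,"rz":7,"dx":0,"dy":0,"dz":0,"gripper":0},{"rx":0,"ry":0,"rz":7,"dx":0,"dy":0,"dz":0,"gripper":0},{"rx":0,"ry":0,"rz":7,"dx":0,"dy":0,"dz":0,"gripper":0},{"rx":0,"ry":0,"rz":7,"dx":0,"dy":0,"dz":0,"gripper":0},{"rx":0,"ry":0,"rz":6,"dx":0,"dy":0,"dz":0,"gripper":0}]'|head -2
python3 - <<'E'
from h import *
plan(613.7,-127,90,-94.6)
c=cam('side');u,v=proj(c,(620,-20,20)).astype(int)
cv2.imwrite('pics/c5.png',cv2.cvtColor(cv2.resize(c['color'][v-70:v+70,u-80:u+80],(640,560),interpolation=2),cv2.COLOR_RGB2BGR))
E
```

```text
time_s: 14.58
eef_pos: [626.0, -13.4, 114.8]
time_s: 15.42
eef_pos: [622.8, -12.9, 109.5]
yaw now -95.0 rz -0.38  (rows 0.05) shift mm [1.000e-01 1.145e+02 1.940e+01] j6 after 1.45 tilt [-0.  0.]
```

View pics/c5.png

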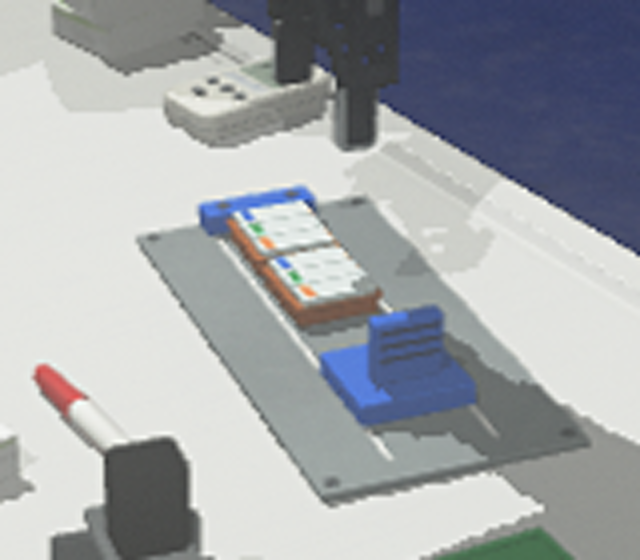

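Both cards lie in line between the guides, strips up, with the jaw in front of them. Next I grip the fin.

```bash
python3 -m jog '[{"rx":0,"ry":0,"rz":0,"dx":0,"dy":0.014,"dz":0,"gripper":0},{"rx":0,"ry":0,"rz":0,"dx":0,"dy":0.03,"dz":0,"gripper":0},{"rx":0,"ry":0,"rz":0,"dx":0,"dy":0.03,"dz":0,"gripper":0},{"rx":0,"ry":0,"rz":0,"dx":0,"dy":0.03,"dz":0,"gripper":0},{"rx":0,"ry":0,"rz":0,"dx":0,"dy":0.0105,"dz":0.02,"gripper":0},{"rx":0,"ry":0,"rz":0,"dx":0,"dy":0,"dz":0.02,"gripper":0},{"rx":0,"ry":0,"rz":0,"dx":0,"dy":0,"dz":0.02,"gripper":0},{"rx":0,"ry":0,"rz":0,"dx":0,"dy":0,"dz":0.012,"gripper":0},{"rx":0,"ry":0,"rz":0,"dx":0,"dy":0,"dz":0,"gripper":0},{"rx":0,"ry":0,"rz":0,"dx":0,"dy":0,"dz":0,"gripper":0}]'
python3 - <<'E'
from h import *
plan(613.7,-127,27,-94.6)
c=cam('side');u,v=proj(c,(614,-120,40)).astype(int)
cv2.imwrite('pics/c6.png',cv2.cvtColor(cv2.resize(c['color'][v-45:v+45,u-50:u+50],(500,450),interpolation=2),cv2.COLOR_RGB2BGR))
E
```

```text
time_s: 16.3
eef_pos: [613.2, -127.2, 37.3]
tcp_rot: [-3.139, 0.124, 0.002]
force: [0.1, -0.0, 1.3]
grip_width: 85.3
grasp_force: 0.0
yaw now -94.5 rz 0.06  (rows 0.01) shift mm [ 0.5 -0.2 10.3] j6 after 1.27 tilt [-0.001  0.   ]
```

View pics/c6.png

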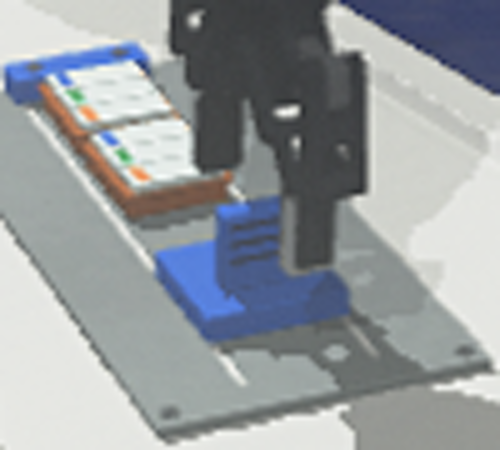

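```bash
python3 -m jog '[{"rx":0,"ry":0,"rz":0,"dx":0,"dy":0,"dz":0.009,"gripper":0},{"rx":0,"ry":0,"rz":0,"dx":0,"dy":0,"dz":0,"gripper":0},{"rx":0,"ry":0,"rz":0,"dx":0,"dy":0,"dz":0,"gripper":200},{"rx":0,"ry":0,"rz":0,"dx":0,"dy":0,"dz":0,"gripper":255},{"rx":0,"ry":0,"rz":0,"dx":0,"dy":0,"dz":0,"gripper":255},{"rx":0,"ry":0,"rz":0,"dx":0,"dy":0,"dz":0,"gripper":255},{"rx":0,"ry":0,"rz":0,"dx":0,"dy":0,"dz":0,"gripper":255},{"rx":0,"ry":0,"rz":0,"dx":0,"dy":0,"dz":0,"gripper":255},{"rx":0,"ry":0,"rz":0,"dx":0,"dy":0,"dz":0,"gripper":255}]'
python3 -m jog '[{"rx":0,"ry":0,"rz":0,"dx":0,"dy":-0.003,"dz":0,"gripper":255},{"rx":0,"ry":0,"rz":0,"dx":0,"dy":-0.006,"dz":0,"gripper":255},{"rx":0,"ry":0,"rz":0,"dx":0,"dy":-0.006,"dz":0,"gripper":255},{"rx":0,"ry":0,"rz":0,"dx":0,"dy":-0.006,"dz":0,"gripper":255},{"rx":0,"ry":0,"rz":0,"dx":0,"dy":-0.006,"dz":0,"gripper":255},{"rx":0,"ry":0,"rz":0,"dx":0,"dy":-0.006,"dz":0,"gripper":255},{"rx":0,"ry":0,"rz":0,"dx":0,"dy":-0.006,"dz":0,"gripper":255},{"rx":0,"ry":0,"rz":0,"dx":0,"dy":-0.003,"dz":0,"gripper":255},{"rx":0,"ry":0,"rz":0,"dx":0,"dy":0,"dz":0,"gripper":255},{"rx":0,"ry":0,"rz":0,"dx":0,"dy":0,"dz":0,"gripper":255}]'
```

```text
time_s: 17.1
eef_pos: [613.7, -127.1, 29.2]
tcp_rot: [3.139, -0.127, 0.001]
force: [-0.4, 0.4, 2.1]
grip_width: 11.1
grasp_force: 59.8
time_s: 17.93
eef_pos: [617.3, -83.5, 29.1]
tcp_rot: [-3.138, 0.126, -0.001]
force: [-0.7, 0.4, 5.9]
grip_width: 11.1
grasp_force: 60.5
```

```bash
for i in 1; do python3 -m jog '[{"rx":0,"ry":0,"rz":0,"dx":0,"dy":-0.002,"dz":0,"gripper":255},{"rx":0,"ry":0,"rz":0,"dx":0,"dy":-0.002,"dz":0,"gripper":255},{"rx":0,"ry":0,"rz":0,"dx":0,"dy":-0.002,"dz":0,"gripper":255},{"rx":0,"ry":0,"rz":0,"dx":0,"dy":-0.002,"dz":0,"gripper":255}]'; done; python3 -m jog '[{"rx":0,"ry":0,"rz":0,"dx":0,"dy":-0.001,"dz":0,"gripper":255},{"rx":0,"ry":0,"rz":0,"dx":0,"dy":-0.001,"dz":0,"gripper":255}]'; python3 -m jog '[{"rx":0,"ry":0,"rz":0,"dx":0,"dy":-0.001,"dz":0,"gripper":255},{"rx":0,"ry":0,"rz":0,"dx":0,"dy":-0.001,"dz":0,"gripper":255}]'
```

```text
time_s: 18.27
eef_pos: [617.9, -76.7, 29.1]
tcp_rot: [3.139, -0.126, 0.001]
force: [-0.9, -3.1, 5.2]
grip_width: 11.0
grasp_force: 60.4
time_s: 18.43
eef_pos: [618.1, -74.7, 29.1]
tcp_rot: [3.139, -0.126, 0.001]
force: [-2.4, -4.1, 4.2]
grip_width: 11.2
grasp_force: 60.4
time_s: 18.6
eef_pos: [618.2, -72.8, 29.1]
tcp_rot: [3.139, -0.126, 0.001]
force: [-2.9, -3.6, 5.4]
grip_width: 10.9
grasp_force: 60.4
```

```bash
python3 -m jog '[{"rx":0,"ry":0,"rz":0,"dx":0,"dy":-0.001,"dz":0,"gripper":255},{"rx":0,"ry":0,"rz":0,"dx":0,"dy":-0.001,"dz":0,"gripper":255}]' | sed -n '2p;4p'; python3 -m jog '[{"rx":0,"ry":0,"rz":0,"dx":0,"dy":-0.001,"dz":0,"gripper":255},{"rx":0,"ry":0,"rz":0,"dx":0,"dy":-0.001,"dz":0,"gripper":255}]' | sed -n '2p;4p';  python3 -m jog '[{"rx":0,"ry":0,"rz":0,"dx":0,"dy":-0.001,"dz":0,"gripper":255}]' | sed -n '2p;4p'
```

```text
eef_pos: [618.3, -70.9, 29.1]
force: [-1.5, -4.1, 6.2]
eef_pos: [618.5, -69.7, 29.2]
force: [-3.1, -10.4, 5.5]
eef_pos: [618.5, -69.7, 29.2]
force: [-3.5, -13.6, 4.0]
```

```bash
python3 -m jog '[{"rx":0,"ry":0,"rz":0,"dx":0,"dy":-0.001,"dz":0,"gripper":255},{"rx":0,"ry":0,"rz":0,"dx":0,"dy":0,"dz":0,"gripper":255}]' | sed -n '2p;4p'
```

```text
eef_pos: [618.5, -69.7, 29.2]
force: [-4.1, -13.2, 3.9]
```

Clamped with about 13 N. Releasing, rising, then measuring the roller.

```bash
python3 -m jog '[{"rx":0,"ry":0,"rz":0,"dx":0,"dy":0,"dz":0,"gripper":80},{"rx":0,"ry":0,"rz":0,"dx":0,"dy":0,"dz":0,"gripper":80},{"rx":0,"ry":0,"rz":0,"dx":0,"dy":0,"dz":0,"gripper":80},{"rx":0,"ry":0,"rz":0,"dx":0,"dy":0,"dz":0,"gripper":80},{"rx":0,"ry":0,"rz":0,"dx":0,"dy":0,"dz":-0.02,"gripper":0},{"rx":0,"ry":0,"rz":0,"dx":0,"dy":0,"dz":-0.035,"gripper":0},{"rx":0,"ry":0,"rz":0,"dx":0,"dy":0,"dz":-0.04,"gripper":0},{"rx":0,"ry":0,"rz":0,"dx":0,"dy":0,"dz":-0.04,"gripper":0},{"rx":0,"ry":0,"rz":0,"dx":0,"dy":0,"dz":-0.02,"gripper":0},{"rx":0,"ry":0,"rz":0,"dx":0,"dy":0,"dz":0,"gripper":0}]' | sed -n '2p;4p'
python3 - <<'E'
from h import *
b=cam('top');a=cam('side')
im=b['color']
h=cv2.cvtColor(im,cv2.COLOR_RGB2GRAY)
for n,c in(('top',b),('side',a)):
    for l in('roller_grip','rest_top'):
        for d in ctrl.tip_of(n,l):
            u,v=d['at'][0]*640,d['at'][1]*480; print(n,l,round(d['conf'],2),round(u,1),round(v,1),onz(c,u,v,94 if 'ro' in l else 62).round(1))
f=lambda c,u,v:cv2.cvtColor(cv2.resize(c['color'][v-40:v+40,u-40:u+40],(400,400),interpolation=2),cv2.COLOR_RGB2BGR)
cv2.imwrite('pics/c7.png',np.hstack([f(a,322,318),f(b,446,295)]))
plan(403,-277,150,-94.6)
E
```

```text
eef_pos: [621.7, -67.3, 190.3]
force: [0.4, -0.3, -0.3]
top roller_grip 0.97 447.4 294.7 [ 405.  -277.3   94. ]
top roller_grip 0.33 255.1 187.4 [615.9  79.6  94. ]
top rest_top 0.76 443.8 296.5 [ 401.7 -277.3   62. ]
top rest_top 0.49 296.6 189.4 [616.1   1.6  62. ]
side roller_grip 0.75 319.6 306.8 [ 403.3 -280.3   94. ]
side rest_top 0.88 319.8 321.1 [ 404.  -277.8   62. ]
side rest_top 0.61 239.0 232.7 [373.4 118.1  62. ]
yaw now -94.6 rz -0.01  (rows 0.00) shift mm [-196.7  226.9   32.2] j6 after 1.36 tilt [-0.004  0.001]
```

View pics/c7.png

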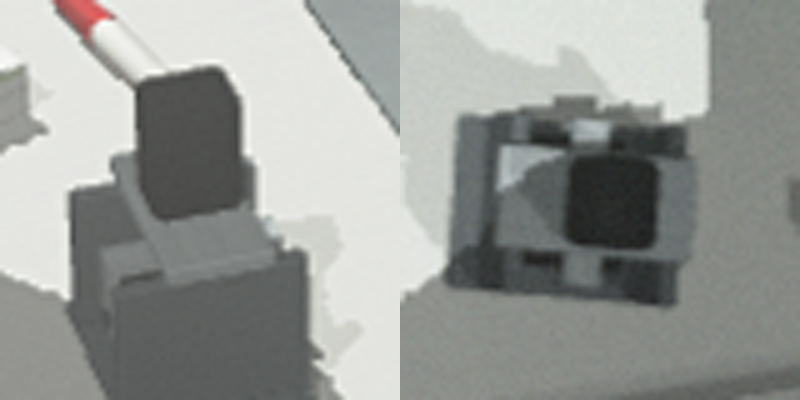

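The handle centre is (404,-278), consistent in both views. Moving above it.

```bash
python3 -m jog '[{"rx":0,"ry":0,"rz":0,"dx":-0.011,"dy":0.0126,"dz":0,"gripper":0},{"rx":0,"ry":0,"rz":0,"dx":-0.0217,"dy":0.0253,"dz":0,"gripper":0},{"rx":0,"ry":0,"rz":0,"dx":-0.0217,"dy":0.0253,"dz":0,"gripper":0},{"rx":0,"ry":0,"rz":0,"dx":-0.0217,"dy":0.0253,"dz":0,"gripper":0},{"rx":0,"ry":0,"rz":0,"dx":-0.0217,"dy":0.0253,"dz":0,"gripper":0},{"rx":0,"ry":0,"rz":0,"dx":-0.0217,"dy":0.0253,"dz":0,"gripper":0},{"rx":0,"ry":0,"rz":0,"dx":-0.0217,"dy":0.0253,"dz":0,"gripper":0},{"rx":0,"ry":0,"rz":0,"dx":-0.0217,"dy":0.0253,"dz":0,"gripper":0},{"rx":0,"ry":0,"rz":0,"dx":-0.0217,"dy":0.0253,"dz":0,"gripper":0},{"rx":0,"ry":0,"rz":0,"dx":-0.011,"dy":0.0126,"dz":0,"gripper":0}]' | sed -n '2p'; python3 -m jog '[{"rx":0,"ry":0,"rz":0,"dx":0,"dy":0,"dz":0.02,"gripper":0},{"rx":0,"ry":0,"rz":0,"dx":0,"dy":0,"dz":0.02,"gripper":0},{"rx":0,"ry":0,"rz":0,"dx":0,"dy":0,"dz":0,"gripper":0},{"rx":0,"ry":0,"rz":0,"dx":0,"dy":0,"dz":0,"gripper":0},{"rx":0,"ry":0,"rz":0,"dx":0,"dy":0,"dz":0,"gripper":0}]' | sed -n '2p'
python3 - <<'E'
from h import *
plan(404,-278,72,-94.8)
a=cam('side')
cv2.imwrite('pics/c8.png',cv2.cvtColor(cv2.resize(a['color'][230:370,250:390],(560,560),interpolation=2),cv2.COLOR_RGB2BGR))
E
```

```text
eef_pos: [402.4, -279.8, 182.5]
eef_pos: [405.3, -278.2, 143.9]
yaw now -94.6 rz 0.20  (rows 0.03) shift mm [-1.3 -0.  71.9] j6 after 0.83 tilt [-0.     0.001]
```

View pics/c8.png

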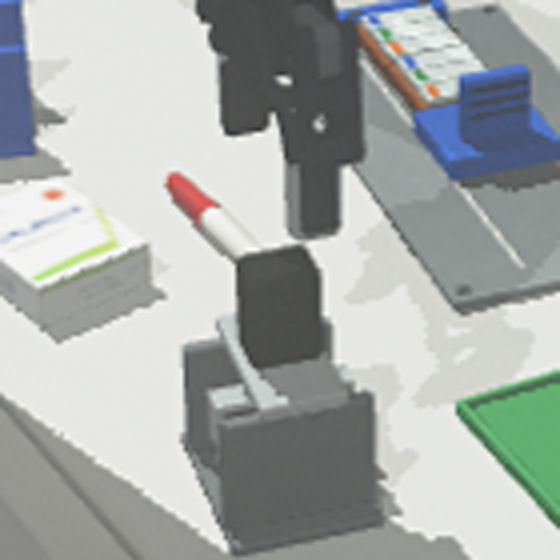

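The fingers straddle the handle in y and the row is still clamped. Descending and gripping.

```bash
python3 -m jog '[{"rx":0,"ry":0,"rz":0,"dx":-0.0013,"dy":0,"dz":0.015,"gripper":0},{"rx":0,"ry":0,"rz":0,"dx":0,"dy":0,"dz":0.02,"gripper":0},{"rx":0,"ry":0,"rz":0,"dx":0,"dy":0,"dz":0.02,"gripper":0},{"rx":0,"ry":0,"rz":0,"dx":0,"dy":0,"dz":0.011,"gripper":0},{"rx":0,"ry":0,"rz":0,"dx":0,"dy":0,"dz":0.005,"gripper":0},{"rx":0,"ry":0,"rz":0,"dx":0,"dy":0,"dz":0,"gripper":0},{"rx":0,"ry":0,"rz":0,"dx":0,"dy":0,"dz":0,"gripper":0}]' | sed -n '2p;4p'; python3 -m jog '[{"rx":0,"ry":0,"rz":0,"dx":0,"dy":0,"dz":0,"gripper":150},{"rx":0,"ry":0,"rz":0,"dx":0,"dy":0,"dz":0,"gripper":255},{"rx":0,"ry":0,"rz":0,"dx":0,"dy":0,"dz":0,"gripper":255},{"rx":0,"ry":0,"rz":0,"dx":0,"dy":0,"dz":0,"gripper":255},{"rx":0,"ry":0,"rz":0,"dx":0,"dy":0,"dz":0,"gripper":255},{"rx":0,"ry":0,"rz":0,"dx":0,"dy":0,"dz":0,"gripper":255}]'
```

```text
eef_pos: [404.5, -278.5, 73.6]
force: [-0.4, -0.7, 0.8]
time_s: 22.7
eef_pos: [404.1, -278.5, 73.4]
tcp_rot: [3.138, -0.127, 0.001]
force: [-0.8, -0.2, 3.4]
grip_width: 25.4
grasp_force: 59.0
```

```bash
python3 -m jog '[{"rx":0,"ry":0,"rz":0,"dx":0,"dy":0,"dz":-0.005,"gripper":255},{"rx":0,"ry":0,"rz":0,"dx":0,"dy":0,"dz":-0.015,"gripper":255},{"rx":0,"ry":0,"rz":0,"dx":0,"dy":0,"dz":-0.02,"gripper":255},{"rx":0,"ry":0,"rz":0,"dx":0,"dy":0,"dz":-0.02,"gripper":255},{"rx":0,"ry":0,"rz":0,"dx":0,"dy":0,"dz":-0.02,"gripper":255},{"rx":0,"ry":0,"rz":0,"dx":0,"dy":0,"dz":-0.02,"gripper":255},{"rx":0,"ry":0,"rz":0,"dx":0,"dy":0,"dz":0,"gripper":255},{"rx":0,"ry":0,"rz":0,"dx":0,"dy":0,"dz":0,"gripper":255},{"rx":0,"ry":0,"rz":0,"dx":0,"dy":0,"dz":0,"gripper":255}]'
python3 - <<'E'
from h import *
plan(622.3,-22,150,-94.6)
a=cam('side')
cv2.imwrite('pics/c9.png',cv2.cvtColor(cv2.resize(a['color'][200:360,240:400],(480,480),interpolation=2),cv2.COLOR_RGB2BGR))
E
```

```text
time_s: 23.45
eef_pos: [403.2, -277.4, 171.5]
tcp_rot: [-3.137, 0.127, 0.003]
force: [0.0, -0.5, -3.9]
grip_width: 25.8
grasp_force: 58.9
yaw now -94.6 rz -0.02  (rows 0.00) shift mm [ 198.  -272.1   21.6] j6 after 0.82 tilt [-0.002  0.002]
```

View pics/c9.png

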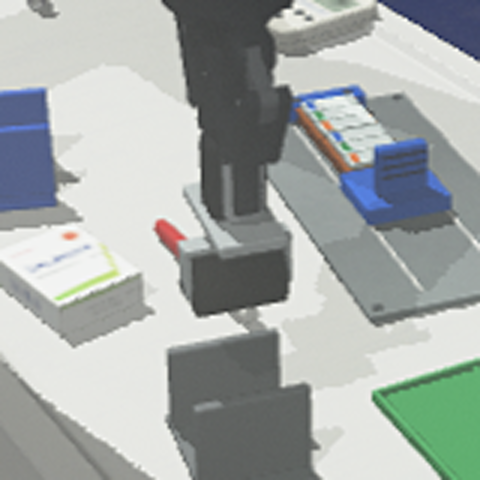

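The roller is held upright, clear of the rest (13 pictures used). Moving above the first strip.

```bash
python3 -m jog '[{"rx":0,"ry":0,"rz":0,"dx":0.008,"dy":-0.011,"dz":0,"gripper":255},{"rx":0,"ry":0,"rz":0,"dx":0.018,"dy":-0.025,"dz":0,"gripper":255},{"rx":0,"ry":0,"rz":0,"dx":0.02,"dy":-0.0275,"dz":0,"gripper":255},{"rx":0,"ry":0,"rz":0,"dx":0.02,"dy":-0.0275,"dz":0,"gripper":255},{"rx":0,"ry":0,"rz":0,"dx":0.02,"dy":-0.0275,"dz":0,"gripper":255},{"rx":0,"ry":0,"rz":0,"dx":0.02,"dy":-0.0275,"dz":0,"gripper":255},{"rx":0,"ry":0,"rz":0,"dx":0.02,"dy":-0.0275,"dz":0,"gripper":255},{"rx":0,"ry":0,"rz":0,"dx":0.02,"dy":-0.0275,"dz":0,"gripper":255},{"rx":0,"ry":0,"rz":0,"dx":0.02,"dy":-0.0275,"dz":0,"gripper":255},{"rx":0,"ry":0,"rz":0,"dx":0.018,"dy":-0.025,"dz":0,"gripper":255}]' | sed -n 2p; python3 -m jog '[{"rx":0,"ry":0,"rz":0,"dx":0.013,"dy":-0.0185,"dz":0,"gripper":255},{"rx":0,"ry":0,"rz":0,"dx":0,"dy":0,"dz":0,"gripper":255},{"rx":0,"ry":0,"rz":0,"dx":0,"dy":0,"dz":0.02,"gripper":255},{"rx":0,"ry":0,"rz":0,"dx":0,"dy":0,"dz":0.02,"gripper":255},{"rx":0,"ry":0,"rz":0,"dx":0,"dy":0,"dz":0.02,"gripper":255},{"rx":0,"ry":0,"rz":0,"dx":0,"dy":0,"dz":0,"gripper":255},{"rx":0,"ry":0,"rz":0,"dx":0,"dy":0,"dz":0,"gripper":255},{"rx":0,"ry":0,"rz":0,"dx":0,"dy":0,"dz":0,"gripper":255}]'
python3 - <<'E'
from h import *
plan(622.3,-22,83.4,-94.6)
E
```

```text
eef_pos: [607.8, -38.2, 170.5]
time_s: 25.0
eef_pos: [622.2, -23.3, 112.9]
tcp_rot: [3.139, -0.127, -0.0]
force: [-0.1, -0.4, -3.9]
grip_width: 25.4
grasp_force: 59.3
yaw now -94.6 rz -0.04  (rows 0.01) shift mm [-0.  -1.3 29.5] j6 after 1.43 tilt [-0. -0.]
```

```bash
python3 -m jog '[{"rx":0,"ry":0,"rz":0,"dx":0,"dy":-0.0013,"dz":0.01,"gripper":255},{"rx":0,"ry":0,"rz":0,"dx":0,"dy":0,"dz":0.008,"gripper":255},{"rx":0,"ry":0,"rz":0,"dx":0,"dy":0,"dz":0.004,"gripper":255},{"rx":0,"ry":0,"rz":0,"dx":0,"dy":0,"dz":0,"gripper":255},{"rx":0,"ry":0,"rz":0,"dx":0,"dy":0,"dz":0,"gripper":255}]'| sed -n '2p;4p'; python3 -m jog '[{"rx":0,"ry":0,"rz":0,"dx":0,"dy":0,"dz":0.002,"gripper":255},{"rx":0,"ry":0,"rz":0,"dx":0,"dy":0,"dz":0.001,"gripper":255},{"rx":0,"ry":0,"rz":0,"dx":0,"dy":0,"dz":0,"gripper":255}]'| sed -n '2p;4p';python3 -m jog '[{"rx":0,"ry":0,"rz":0,"dx":0,"dy":0,"dz":0.001,"gripper":255},{"rx":0,"ry":0,"rz":0,"dx":0,"dy":0,"dz":0.001,"gripper":255},{"rx":0,"ry":0,"rz":0,"dx":0,"dy":0,"dz":0,"gripper":255},{"rx":0,"ry":0,"rz":0,"dx":0,"dy":0,"dz":0,"gripper":255}]'| sed -n '2p;4p'
```

```text
eef_pos: [622.0, -21.6, 90.6]
force: [0.3, -0.7, -3.1]
eef_pos: [622.6, -21.7, 88.2]
force: [0.3, 0.8, -1.7]
eef_pos: [622.7, -22.0, 86.5]
force: [-0.5, -2.1, 3.9]
```

```bash
python3 -m jog '[{"rx":0,"ry":0,"rz":0,"dx":0,"dy":0,"dz":0.001,"gripper":255},{"rx":0,"ry":0,"rz":0,"dx":0,"dy":0,"dz":0.001,"gripper":255},{"rx":0,"ry":0,"rz":0,"dx":0,"dy":0,"dz":0,"gripper":255},{"rx":0,"ry":0,"rz":0,"dx":0,"dy":0,"dz":0,"gripper":255}]'| sed -n '2p;4p'
python3 -m jog '[{"rx":0,"ry":0,"rz":0,"dx":0,"dy":-0.004,"dz":0,"gripper":255},{"rx":0,"ry":0,"rz":0,"dx":0,"dy":-0.004,"dz":0,"gripper":255},{"rx":0,"ry":0,"rz":0,"dx":0,"dy":-0.004,"dz":0,"gripper":255},{"rx":0,"ry":0,"rz":0,"dx":0,"dy":-0.004,"dz":0,"gripper":255},{"rx":0,"ry":0,"rz":0,"dx":0,"dy":-0.004,"dz":0,"gripper":255}]'| sed -n '2p;4p'
```

```text
eef_pos: [622.7, -22.0, 84.3]
force: [-1.1, -2.1, 5.2]
eef_pos: [624.7, -1.8, 84.5]
force: [-1.6, -3.3, 5.7]
```

```bash
python3 -m jog '[{"rx":0,"ry":0,"rz":0,"dx":0,"dy":-0.004,"dz":0,"gripper":255},{"rx":0,"ry":0,"rz":0,"dx":0,"dy":-0.004,"dz":0,"gripper":255},{"rx":0,"ry":0,"rz":0,"dx":0,"dy":-0.004,"dz":0,"gripper":255},{"rx":0,"ry":0,"rz":0,"dx":0,"dy":-0.004,"dz":0,"gripper":255},{"rx":0,"ry":0,"rz":0,"dx":0,"dy":-0.004,"dz":0,"gripper":255},{"rx":0,"ry":0,"rz":0,"dx":0,"dy":-0.004,"dz":0,"gripper":255},{"rx":0,"ry":0,"rz":0,"dx":0,"dy":-0.004,"dz":0,"gripper":255}]'| sed -n '2p;4p'
python3 -m jog '[{"rx":0,"ry":0,"rz":0,"dx":0,"dy":-0.004,"dz":0,"gripper":255},{"rx":0,"ry":0,"rz":0,"dx":0,"dy":-0.004,"dz":0,"gripper":255},{"rx":0,"ry":0,"rz":0,"dx":0,"dy":-0.004,"dz":0,"gripper":255},{"rx":0,"ry":0,"rz":0,"dx":0,"dy":-0.004,"dz":0,"gripper":255},{"rx":0,"ry":0,"rz":0,"dx":0,"dy":-0.004,"dz":0,"gripper":255},{"rx":0,"ry":0,"rz":0,"dx":0,"dy":-0.004,"dz":0,"gripper":255}]'| sed -n '2p;4p'
python3 -m jog '[{"rx":0,"ry":0,"rz":0,"dx":0,"dy":-0.004,"dz":0,"gripper":255},{"rx":0,"ry":0,"rz":0,"dx":0,"dy":-0.004,"dz":0,"gripper":255},{"rx":0,"ry":0,"rz":0,"dx":0,"dy":-0.004,"dz":0,"gripper":255},{"rx":0,"ry":0,"rz":0,"dx":0,"dy":-0.004,"dz":0,"gripper":255},{"rx":0,"ry":0,"rz":0,"dx":0,"dy":-0.004,"dz":0,"gripper":255},{"rx":0,"ry":0,"rz":0,"dx":0,"dy":-0.004,"dz":0,"gripper":255},{"rx":0,"ry":0,"rz":0,"dx":0,"dy":0,"dz":0,"gripper":255}]'| sed -n '2p;4p'
```

```text
eef_pos: [627.3, 26.3, 84.6]
force: [-0.4, -0.0, 5.2]
eef_pos: [629.6, 50.4, 84.8]
force: [1.4, -0.5, 5.0]
eef_pos: [631.9, 75.1, 84.9]
force: [2.5, -0.7, 5.0]
```

Force steady at about 9 N. Rolling back once for certainty.

```bash
python3 -m jog '[{"rx":0,"ry":0,"rz":0,"dx":0,"dy":0.005,"dz":0.0005,"gripper":255},{"rx":0,"ry":0,"rz":0,"dx":0,"dy":0.005,"dz":0,"gripper":255},{"rx":0,"ry":0,"rz":0,"dx":0,"dy":0.005,"dz":0,"gripper":255},{"rx":0,"ry":0,"rz":0,"dx":0,"dy":0.005,"dz":0,"gripper":255},{"rx":0,"ry":0,"rz":0,"dx":0,"dy":0.005,"dz":0,"gripper":255},{"rx":0,"ry":0,"rz":0,"dx":0,"dy":0.005,"dz":0,"gripper":255},{"rx":0,"ry":0,"rz":0,"dx":0,"dy":0.005,"dz":0,"gripper":255},{"rx":0,"ry":0,"rz":0,"dx":0,"dy":0.005,"dz":0,"gripper":255},{"rx":0,"ry":0,"rz":0,"dx":0,"dy":0.005,"dz":0,"gripper":255},{"rx":0,"ry":0,"rz":0,"dx":0,"dy":0.005,"dz":0,"gripper":255}]'| sed -n '2p;4p'
python3 -m jog '[{"rx":0,"ry":0,"rz":0,"dx":0,"dy":0.005,"dz":0,"gripper":255},{"rx":0,"ry":0,"rz":0,"dx":0,"dy":0.005,"dz":0,"gripper":255},{"rx":0,"ry":0,"rz":0,"dx":0,"dy":0.005,"dz":0,"gripper":255},{"rx":0,"ry":0,"rz":0,"dx":0,"dy":0.005,"dz":0,"gripper":255},{"rx":0,"ry":0,"rz":0,"dx":0,"dy":0.005,"dz":0,"gripper":255},{"rx":0,"ry":0,"rz":0,"dx":0,"dy":0.005,"dz":0,"gripper":255},{"rx":0,"ry":0,"rz":0,"dx":0,"dy":0.005,"dz":0,"gripper":255},{"rx":0,"ry":0,"rz":0,"dx":0,"dy":0.005,"dz":0,"gripper":255},{"rx":0,"ry":0,"rz":0,"dx":0,"dy":0.005,"dz":0,"gripper":255},{"rx":0,"ry":0,"rz":0,"dx":0,"dy":0,"dz":0,"gripper":255}]'| sed -n '2p;4p'
python3 -m jog '[{"rx":0,"ry":0,"rz":0,"dx":0,"dy":0,"dz":-0.01,"gripper":255},{"rx":0,"ry":0,"rz":0,"dx":0,"dy":0,"dz":-0.02,"gripper":255},{"rx":0,"ry":0,"rz":0,"dx":0,"dy":0,"dz":-0.03,"gripper":255},{"rx":0,"ry":0,"rz":0,"dx":0,"dy":0,"dz":-0.02,"gripper":255},{"rx":0,"ry":0,"rz":0,"dx":0,"dy":0,"dz":-0.006,"gripper":255},{"rx":0,"ry":0,"rz":0,"dx":0,"dy":0,"dz":0,"gripper":255},{"rx":0,"ry":0,"rz":0,"dx":0,"dy":0,"dz":0,"gripper":255}]'| sed -n '2p;4p'
python3 - <<'E'
from h import *
plan(404.1,-278.5,171.5,-94.7)
E
```

```text
eef_pos: [627.0, 24.4, 84.2]
force: [0.0, 0.5, 6.0]
eef_pos: [622.6, -21.2, 83.9]
force: [0.1, -0.3, 7.3]
eef_pos: [621.6, -20.2, 168.1]
force: [-0.2, -0.3, -5.5]
yaw now -94.6 rz 0.09  (rows 0.01) shift mm [-195.6  275.2   -3.2] j6 after 1.44 tilt [-0.002  0.001]
```

Forces match a wheel running at flush level everywhere. Returning the roller.

```bash
python3 -m jog '[{"rx":0,"ry":0,"rz":0,"dx":-0.0085,"dy":0.012,"dz":-0.003,"gripper":255},{"rx":0,"ry":0,"rz":0,"dx":-0.018,"dy":0.025,"dz":0,"gripper":255},{"rx":0,"ry":0,"rz":0,"dx":-0.0195,"dy":0.0275,"dz":0,"gripper":255},{"rx":0,"ry":0,"rz":0,"dx":-0.0195,"dy":0.0275,"dz":0,"gripper":255},{"rx":0,"ry":0,"rz":0,"dx":-0.0195,"dy":0.0275,"dz":0,"gripper":255},{"rx":0,"ry":0,"rz":0,"dx":-0.0195,"dy":0.0275,"dz":0,"gripper":255},{"rx":0,"ry":0,"rz":0,"dx":-0.0195,"dy":0.0275,"dz":0,"gripper":255},{"rx":0,"ry":0,"rz":0,"dx":-0.0195,"dy":0.0275,"dz":0,"gripper":255},{"rx":0,"ry":0,"rz":0,"dx":-0.0195,"dy":0.0275,"dz":0,"gripper":255},{"rx":0,"ry":0,"rz":0,"dx":-0.018,"dy":0.025,"dz":0,"gripper":255}]' | sed -n 2p; python3 -m jog '[{"rx":0,"ry":0,"rz":0,"dx":-0.0145,"dy":0.0205,"dz":0,"gripper":255},{"rx":0,"ry":0,"rz":0,"dx":0,"dy":0,"dz":0,"gripper":255},{"rx":0,"ry":0,"rz":0,"dx":0,"dy":0,"dz":0,"gripper":255},{"rx":0,"ry":0,"rz":0,"dx":0,"dy":0,"dz":0,"gripper":255},{"rx":0,"ry":0,"rz":0,"dx":0,"dy":0,"dz":0,"gripper":255}]'|sed -n '2p;4p'
python3 - <<'E'
from h import *
plan(404.1,-278.5,140,-94.6)
E
```

```text
eef_pos: [418.6, -260.2, 170.6]
eef_pos: [405.2, -277.9, 171.6]
force: [0.4, -0.2, -3.6]
yaw now -94.6 rz 0.01  (rows 0.00) shift mm [-1.1  0.7 31.6] j6 after 0.82 tilt [-0.001  0.002]
```

```bash
python3 -m jog '[{"rx":0,"ry":0,"rz":0,"dx":-0.001,"dy":0.0006,"dz":0.02,"gripper":255},{"rx":0,"ry":0,"rz":0,"dx":0,"dy":0,"dz":0.02,"gripper":255},{"rx":0,"ry":0,"rz":0,"dx":0,"dy":0,"dz":0.02,"gripper":255},{"rx":0,"ry":0,"rz":0,"dx":0,"dy":0,"dz":0.015,"gripper":255},{"rx":0,"ry":0,"rz":0,"dx":0,"dy":0,"dz":0.01,"gripper":255},{"rx":0,"ry":0,"rz":0,"dx":0,"dy":0,"dz":0.005,"gripper":255},{"rx":0,"ry":0,"rz":0,"dx":0,"dy":0,"dz":0,"gripper":255},{"rx":0,"ry":0,"rz":0,"dx":0,"dy":0,"dz":0,"gripper":255},{"rx":0,"ry":0,"rz":0,"dx":0,"dy":0,"dz":0,"gripper":255}]'|sed -n '2p;4p'
python3 - <<'E'
from h import *
plan(404.1,-278.5,73.4,-94.6)
E
```

```text
eef_pos: [405.0, -280.0, 83.2]
force: [0.4, -0.3, -3.4]
yaw now -94.6 rz 0.00  (rows 0.00) shift mm [-1.  -1.4  9.8] j6 after 0.82 tilt [ 0.001 -0.001]
```

```bash
python3 -m jog '[{"rx":0,"ry":0,"rz":0,"dx":-0.001,"dy":-0.0014,"dz":0.003,"gripper":255},{"rx":0,"ry":0,"rz":0,"dx":0,"dy":0,"dz":0.003,"gripper":255},{"rx":0,"ry":0,"rz":0,"dx":0,"dy":0,"dz":0.002,"gripper":255},{"rx":0,"ry":0,"rz":0,"dx":0,"dy":0,"dz":0.001,"gripper":255},{"rx":0,"ry":0,"rz":0,"dx":0,"dy":0,"dz":0,"gripper":255},{"rx":0,"ry":0,"rz":0,"dx":0,"dy":0,"dz":0,"gripper":255},{"rx":0,"ry":0,"rz":0,"dx":0,"dy":0,"dz":0,"gripper":255}]'|sed -n '2p;4p'
```

```text
eef_pos: [403.4, -278.1, 73.4]
force: [-0.8, 0.8, -1.5]
```

```bash
python3 -m jog '[{"rx":0,"ry":0,"rz":0,"dx":0,"dy":0,"dz":0.0007,"gripper":255},{"rx":0,"ry":0,"rz":0,"dx":0,"dy":0,"dz":0,"gripper":255},{"rx":0,"ry":0,"rz":0,"dx":0,"dy":0,"dz":0,"gripper":0},{"rx":0,"ry":0,"rz":0,"dx":0,"dy":0,"dz":0,"gripper":0},{"rx":0,"ry":0,"rz":0,"dx":0,"dy":0,"dz":0,"gripper":0},{"rx":0,"ry":0,"rz":0,"dx":0,"dy":0,"dz":0,"gripper":0}]'|sed -n '2p;4,5p';python3 -m jog '[{"rx":0,"ry":0,"rz":0,"dx":0,"dy":0,"dz":-0.01,"gripper":0},{"rx":0,"ry":0,"rz":0,"dx":0,"dy":0,"dz":-0.03,"gripper":0},{"rx":0,"ry":0,"rz":0,"dx":0,"dy":0,"dz":-0.04,"gripper":0},{"rx":0,"ry":0,"rz":0,"dx":0,"dy":0,"dz":-0.02,"gripper":0},{"rx":0,"ry":0,"rz":0,"dx":0,"dy":0,"dz":0,"gripper":0},{"rx":0,"ry":0,"rz":0,"dx":0,"dy":0,"dz":0,"gripper":0}]'|sed -n '2p;4,5p'
python3 - <<'E'
from h import *
plan(618.5,-69.7,100,-94.6)
for n in('side','top'):
  c=cam(n)
  for l,z in(('roller_grip',94),('jaw_fin',42)):
    for d in ctrl.tip_of(n,l):
        u,v=d['at'][0]*640,d['at'][1]*480; print(n,l,round(d['conf'],2),round(u,1),round(v,1),onz(c,u,v,z).round(1))
E
```

```text
eef_pos: [403.6, -278.3, 72.7]
force: [0.6, -0.5, -0.5]
grip_width: 72.6
eef_pos: [404.1, -278.8, 174.5]
force: [-1.2, 0.6, -0.2]
grip_width: 85.1
yaw now -94.6 rz -0.02  (rows 0.00) shift mm [ 196.7 -225.8   74.5] j6 after 0.82 tilt [ 0.003 -0.003]
side roller_grip 0.62 318.5 304.4 [ 404.5 -272.6   94. ]
side jaw_fin 0.7 373.3 254.3 [618.5 -71.   42. ]
top roller_grip 0.49 448.5 292.2 [ 409.6 -279.5   94. ]
top jaw_fin 0.89 329.0 191.2 [614.7 -62.3  42. ]
```

```bash
python3 -m jog '[{"rx":0,"ry":0,"rz":0,"dx":0.011,"dy":-0.0126,"dz":0,"gripper":0},{"rx":0,"ry":0,"rz":0,"dx":0.0218,"dy":-0.0251,"dz":0,"gripper":0},{"rx":0,"ry":0,"rz":0,"dx":0.0218,"dy":-0.0251,"dz":0,"gripper":0},{"rx":0,"ry":0,"rz":0,"dx":0.0218,"dy":-0.0251,"dz":0,"gripper":0},{"rx":0,"ry":0,"rz":0,"dx":0.0218,"dy":-0.0251,"dz":0,"gripper":0},{"rx":0,"ry":0,"rz":0,"dx":0.0218,"dy":-0.0251,"dz":0,"gripper":0},{"rx":0,"ry":0,"rz":0,"dx":0.0218,"dy":-0.0251,"dz":0,"gripper":0},{"rx":0,"ry":0,"rz":0,"dx":0.0218,"dy":-0.0251,"dz":0,"gripper":0},{"rx":0,"ry":0,"rz":0,"dx":0.0218,"dy":-0.0251,"dz":0,"gripper":0},{"rx":0,"ry":0,"rz":0,"dx":0.011,"dy":-0.0126,"dz":0.02,"gripper":0}]' | sed -n '2p'; python3 -m jog '[{"rx":0,"ry":0,"rz":0,"dx":0,"dy":0,"dz":0.03,"gripper":0},{"rx":0,"ry":0,"rz":0,"dx":0,"dy":0,"dz":0.03,"gripper":0},{"rx":0,"ry":0,"rz":0,"dx":0,"dy":0,"dz":0,"gripper":60},{"rx":0,"ry":0,"rz":0,"dx":0,"dy":0,"dz":0,"gripper":100},{"rx":0,"ry":0,"rz":0,"dx":0,"dy":0,"dz":0,"gripper":100},{"rx":0,"ry":0,"rz":0,"dx":0,"dy":0,"dz":0,"gripper":100}]' | sed -n '2p;5p'
python3 - <<'E'
from h import *
plan(618.5,-69.7,28,-94.6)
E
```

```text
eef_pos: [621.8, -66.2, 155.2]
eef_pos: [618.7, -69.3, 94.7]
grip_width: 51.8
yaw now -94.7 rz -0.05  (rows 0.01) shift mm [-0.4  0.3 66.7] j6 after 1.36 tilt [ 0.003 -0.001]
```

```bash
python3 -m jog '[{"rx":0,"ry":0,"rz":0,"dx":0,"dy":0,"dz":0.02,"gripper":100},{"rx":0,"ry":0,"rz":0,"dx":0,"dy":0,"dz":0.02,"gripper":100},{"rx":0,"ry":0,"rz":0,"dx":0,"dy":0,"dz":0.018,"gripper":100},{"rx":0,"ry":0,"rz":0,"dx":0,"dy":0,"dz":0.008,"gripper":100},{"rx":0,"ry":0,"rz":0,"dx":0,"dy":0,"dz":0,"gripper":100},{"rx":0,"ry":0,"rz":0,"dx":0,"dy":0,"dz":0,"gripper":255},{"rx":0,"ry":0,"rz":0,"dx":0,"dy":0,"dz":0,"gripper":255},{"rx":0,"ry":0,"rz":0,"dx":0,"dy":0,"dz":0,"gripper":255},{"rx":0,"ry":0,"rz":0,"dx":0,"dy":0,"dz":0,"gripper":255},{"rx":0,"ry":0,"rz":0,"dx":0,"dy":0,"dz":0,"gripper":255}]'|sed -n '2p;4,6p'; python3 -m jog '[{"rx":0,"ry":0,"rz":0,"dx":0,"dy":0.003,"dz":0,"gripper":255},{"rx":0,"ry":0,"rz":0,"dx":0,"dy":0.008,"dz":0,"gripper":255},{"rx":0,"ry":0,"rz":0,"dx":0,"dy":0.01,"dz":0,"gripper":255},{"rx":0,"ry":0,"rz":0,"dx":0,"dy":0.01,"dz":0,"gripper":255},{"rx":0,"ry":0,"rz":0,"dx":0,"dy":0.01,"dz":0,"gripper":255},{"rx":0,"ry":0,"rz":0,"dx":0,"dy":0.01,"dz":0,"gripper":255},{"rx":0,"ry":0,"rz":0,"dx":0,"dy":0.01,"dz":0,"gripper":255},{"rx":0,"ry":0,"rz":0,"dx":0,"dy":0.01,"dz":0,"gripper":255},{"rx":0,"ry":0,"rz":0,"dx":0,"dy":0.008,"dz":0,"gripper":255},{"rx":0,"ry":0,"rz":0,"dx":0,"dy":0.004,"dz":0,"gripper":255}]'|sed -n '2p;4,6p'; python3 -m jog '[{"rx":0,"ry":0,"rz":0,"dx":0,"dy":0.002,"dz":0,"gripper":255},{"rx":0,"ry":0,"rz":0,"dx":0,"dy":0.002,"dz":0,"gripper":255},{"rx":0,"ry":0,"rz":0,"dx":0,"dy":0,"dz":0,"gripper":255}]'|sed -n '2p;4p'
```

```text
eef_pos: [618.5, -69.8, 28.4]
force: [-1.5, -3.5, 6.0]
grip_width: 11.0
grasp_force: 62.0
eef_pos: [611.8, -151.6, 28.4]
force: [-0.2, 2.7, 8.0]
grip_width: 10.8
grasp_force: 62.2
eef_pos: [611.4, -155.3, 28.4]
force: [-0.9, 0.7, 6.6]
```

```bash
python3 -m jog '[{"rx":0,"ry":0,"rz":0,"dx":0,"dy":0.002,"dz":0,"gripper":255},{"rx":0,"ry":0,"rz":0,"dx":0,"dy":0.002,"dz":0,"gripper":255}]'|sed -n '2p;4p';python3 -m jog '[{"rx":0,"ry":0,"rz":0,"dx":0,"dy":0.002,"dz":0,"gripper":255},{"rx":0,"ry":0,"rz":0,"dx":0,"dy":0.001,"dz":0,"gripper":255}]'|sed -n '2p;4p';python3 -m jog '[{"rx":0,"ry":0,"rz":0,"dx":0,"dy":0.001,"dz":0,"gripper":255},{"rx":0,"ry":0,"rz":0,"dx":0,"dy":0.001,"dz":0,"gripper":255}]'|sed -n '2p;4p'
```

```text
eef_pos: [611.2, -158.7, 28.4]
force: [-0.2, 2.7, 6.5]
eef_pos: [610.9, -161.8, 28.4]
force: [0.3, 3.2, 7.0]
eef_pos: [610.8, -162.6, 28.3]
force: [1.1, 9.3, 7.4]
```

The jaw is fully open (93 mm of travel, then a hard stop). Releasing, turning back, and measuring the row numerically.

```bash
python3 -m jog '[{"rx":0,"ry":0,"rz":0,"dx":0,"dy":0,"dz":0,"gripper":100},{"rx":0,"ry":0,"rz":0,"dx":0,"dy":0,"dz":0,"gripper":100},{"rx":0,"ry":0,"rz":0,"dx":0,"dy":0,"dz":0,"gripper":100},{"rx":0,"ry":0,"rz":0,"dx":0,"dy":0,"dz":-0.02,"gripper":100},{"rx":0,"ry":0,"rz":0,"dx":0,"dy":0,"dz":-0.04,"gripper":0},{"rx":0,"ry":0,"rz":-6,"dx":0,"dy":0,"dz":-0.03,"gripper":0},{"rx":0,"ry":0,"rz":-7,"dx":0,"dy":0,"dz":0,"gripper":0},{"rx":0,"ry":0,"rz":-7,"dx":0,"dy":0,"dz":0,"gripper":0},{"rx":0,"ry":0,"rz":-7,"dx":0,"dy":0,"dz":0,"gripper":0},{"rx":0,"ry":0,"rz":-7,"dx":0,"dy":0,"dz":0,"gripper":0}]'|sed -n '2p;4p'
python3 -m jog '[{"rx":0,"ry":0,"rz":-7,"dx":0,"dy":0,"dz":0,"gripper":0},{"rx":0,"ry":0,"rz":-7,"dx":0,"dy":0,"dz":0,"gripper":0},{"rx":0,"ry":0,"rz":-7,"dx":0,"dy":0,"dz":0,"gripper":0},{"rx":0,"ry":0,"rz":-7,"dx":0,"dy":0,"dz":0,"gripper":0},{"rx":0,"ry":0,"rz":-7,"dx":0,"dy":0,"dz":0,"gripper":0},{"rx":0,"ry":0,"rz":-7,"dx":0,"dy":0,"dz":0,"gripper":0},{"rx":0,"ry":0,"rz":-7,"dx":0,"dy":0,"dz":0,"gripper":0},{"rx":0,"ry":0,"rz":-7,"dx":0,"dy":0,"dz":0,"gripper":0},{"rx":0,"ry":0,"rz":0,"dx":0,"dy":0,"dz":0,"gripper":0},{"rx":0,"ry":0,"rz":0,"dx":0,"dy":0,"dz":0,"gripper":0}]'|sed -n '2p;4p'
python3 - <<'E'
from h import *
plan(624,-1.9,80,-4.6)
for n in ('top','side'):
  c=cam(n);save(c,'chk_%s.png'%n)
  for l,z in(('card_a_center',13),('jaw_face',13)):
    for d in ctrl.tip_of(n,l):
        u,v=d['at'][0]*640,d['at'][1]*480; print(n,l,round(d['conf'],2),round(u,1),round(v,1),onz(c,u,v,z).round(1))
  h=cv2.cvtColor(c['color'],cv2.COLOR_RGB2HSV)
  # amber/coloured marks per hue, on card-top plane
  for name,lo,hi in(('blue',(100,120,100),(120,255,255)),('green',(60,100,60),(85,255,255)),('orange',(3,150,200),(15,255,255))):
    m=cv2.inRange(h,lo,hi); k,_,s,ce=cv2.connectedComponentsWithStats(m)
    for i in range(1,k):
        w=onz(c,*ce[i],20)
        if 4<s[i,4]<60 and 560<w[0]<680 and -130<w[1]<100: print(n,name,s[i,4],w.round(1)[:2])
E
```

```text
eef_pos: [609.5, -164.5, 116.8]
force: [-0.3, 0.4, 0.1]
eef_pos: [609.5, -164.4, 116.4]
force: [0.8, -1.7, -0.2]
yaw now -4.8 rz -0.24  (rows 0.03) shift mm [163.2   1.4  36.4] j6 after -0.36 tilt [-0.  0.]
top jaw_face 0.75 357.6 192.1 [ 616.6 -121.5   13. ]
top blue 11 [613.9  73.8]
top blue 11 [609.4  18.3]
top green 10 [612.1  55.9]
top green 11 [6.089e+02 2.000e-01]
top orange 5 [610.8  37.8]
top orange 10 [606.5 -18.5]
side card_a_center 0.31 369.2 264.0 [614.5 -60.2  13. ]
side jaw_face 0.73 382.9 275.7 [ 618.  -117.3   13. ]
```

The marks agree with the expected card centres (y≈-2 and 54). Fetching card 2 first.

```bash
python3 -m jog '[{"rx":0,"ry":0,"rz":0,"dx":0.016,"dy":0.0014,"dz":0,"gripper":0},{"rx":0,"ry":0,"rz":0,"dx":0.0325,"dy":0,"dz":0,"gripper":0},{"rx":0,"ry":0,"rz":0,"dx":0.0325,"dy":0,"dz":0.01,"gripper":0},{"rx":0,"ry":0,"rz":0,"dx":0.0325,"dy":0,"dz":0.01,"gripper":0},{"rx":0,"ry":0,"rz":0,"dx":0.0325,"dy":0,"dz":0.02,"gripper":0},{"rx":0,"ry":0,"rz":0,"dx":0.0165,"dy":0,"dz":0.02,"gripper":0},{"rx":0,"ry":0,"rz":0,"dx":0,"dy":0,"dz":0.01,"gripper":0},{"rx":0,"ry":0,"rz":0,"dx":0,"dy":0,"dz":0,"gripper":0},{"rx":0,"ry":0,"rz":0,"dx":0,"dy":0,"dz":0,"gripper":0},{"rx":0,"ry":0,"rz":0,"dx":0,"dy":0,"dz":0,"gripper":0}]'|sed -n '2p;4p'
python3 - <<'E'
from h import *
plan(624,-1.9,9,-4.6)
E
```

```text
eef_pos: [625.0, -3.9, 47.6]
force: [-0.9, -0.3, 0.2]
yaw now -4.7 rz -0.10  (rows 0.01) shift mm [ 1.9 -1.2 38.6] j6 after -0.10 tilt [ 0.002 -0.001]
```

```bash
python3 -m jog '[{"rx":0,"ry":0,"rz":0,"dx":0.0019,"dy":-0.0012,"dz":0.01,"gripper":0},{"rx":0,"ry":0,"rz":0,"dx":0,"dy":0,"dz":0.015,"gripper":0},{"rx":0,"ry":0,"rz":0,"dx":0,"dy":0,"dz":0.01,"gripper":0},{"rx":0,"ry":0,"rz":0,"dx":0,"dy":0,"dz":0.004,"gripper":0},{"rx":0,"ry":0,"rz":0,"dx":0,"dy":0,"dz":0,"gripper":0},{"rx":0,"ry":0,"rz":0,"dx":0,"dy":0,"dz":0,"gripper":120},{"rx":0,"ry":0,"rz":0,"dx":0,"dy":0,"dz":0,"gripper":200},{"rx":0,"ry":0,"rz":0,"dx":0,"dy":0,"dz":0,"gripper":200},{"rx":0,"ry":0,"rz":0,"dx":0,"dy":0,"dz":0,"gripper":200},{"rx":0,"ry":0,"rz":0,"dx":0,"dy":0,"dz":0,"gripper":200}]' | sed -n '2p;4,6p'; python3 -m jog '[{"rx":0,"ry":0,"rz":0,"dx":0,"dy":0,"dz":0,"gripper":200},{"rx":0,"ry":0,"rz":0,"dx":0,"dy":0,"dz":-0.01,"gripper":200},{"rx":0,"ry":0,"rz":0,"dx":0,"dy":0,"dz":-0.03,"gripper":200},{"rx":0,"ry":0,"rz":0,"dx":0,"dy":0,"dz":-0.04,"gripper":200},{"rx":0,"ry":0,"rz":0,"dx":0,"dy":0,"dz":-0.02,"gripper":200},{"rx":0,"ry":0,"rz":0,"dx":0,"dy":0,"dz":0,"gripper":200},{"rx":0,"ry":0,"rz":0,"dx":0,"dy":0,"dz":0,"gripper":200}]' | sed -n '2p;4,6p'
python3 - <<'E'
from h import *
plan(557.5,-398,80,1.5)
E
```

```text
eef_pos: [624.1, -0.6, 8.8]
force: [-0.6, 0.0, 5.2]
grip_width: 49.5
grasp_force: 62.8
eef_pos: [623.9, -0.4, 109.6]
force: [0.2, 0.9, -1.1]
grip_width: 49.9
grasp_force: 62.9
yaw now -4.6 rz -6.12  (rows 0.85) shift mm [-395.7  -76.9   29.6] j6 after -0.21 tilt [ 0.003 -0.   ]
```

```bash
python3 -m jog '[{"rx":0,"ry":0,"rz":-6.1,"dx":0,"dy":0,"dz":0,"gripper":200},{"rx":0,"ry":0,"rz":0,"dx":-0.018,"dy":-0.0034,"dz":0,"gripper":200},{"rx":0,"ry":0,"rz":0,"dx":-0.036,"dy":-0.0067,"dz":0,"gripper":200},{"rx":0,"ry":0,"rz":0,"dx":-0.036,"dy":-0.0067,"dz":0,"gripper":200},{"rx":0,"ry":0,"rz":0,"dx":-0.036,"dy":-0.0067,"dz":0,"gripper":200},{"rx":0,"ry":0,"rz":0,"dx":-0.036,"dy":-0.0067,"dz":0,"gripper":200},{"rx":0,"ry":0,"rz":0,"dx":-0.036,"dy":-0.0067,"dz":0,"gripper":200},{"rx":0,"ry":0,"rz":0,"dx":-0.036,"dy":-0.0067,"dz":0,"gripper":200},{"rx":0,"ry":0,"rz":0,"dx":-0.036,"dy":-0.0067,"dz":0,"gripper":200},{"rx":0,"ry":0,"rz":0,"dx":-0.036,"dy":-0.0067,"dz":0,"gripper":200}]' | sed -n '2p'; python3 -m jog '[{"rx":0,"ry":0,"rz":0,"dx":-0.036,"dy":-0.0067,"dz":0,"gripper":200},{"rx":0,"ry":0,"rz":0,"dx":-0.036,"dy":-0.0067,"dz":0,"gripper":200},{"rx":0,"ry":0,"rz":0,"dx":-0.018,"dy":-0.0034,"dz":0.02,"gripper":200},{"rx":0,"ry":0,"rz":0,"dx":0,"dy":0,"dz":0.03,"gripper":200},{"rx":0,"ry":0,"rz":0,"dx":0,"dy":0,"dz":0.02,"gripper":200},{"rx":0,"ry":0,"rz":0,"dx":0,"dy":0,"dz":0,"gripper":200},{"rx":0,"ry":0,"rz":0,"dx":0,"dy":0,"dz":0,"gripper":200},{"rx":0,"ry":0,"rz":0,"dx":0,"dy":0,"dz":0,"gripper":200}]' | sed -n '2p'
python3 - <<'E'
from h import *
plan(560.5,-398,7,1.5)
E
```

```text
eef_pos: [572.2, -308.5, 105.4]
eef_pos: [559.7, -397.9, 37.8]
yaw now 1.5 rz 0.00  (rows 0.00) shift mm [-0.1  0.8 30.8] j6 after -0.81 tilt [-0.  0.]
```

```bash
python3 -m jog '[{"rx":0,"ry":0,"rz":0,"dx":0,"dy":0.0008,"dz":0.01,"gripper":200},{"rx":0,"ry":0,"rz":0,"dx":0,"dy":0,"dz":0.01,"gripper":200},{"rx":0,"ry":0,"rz":0,"dx":0,"dy":0,"dz":0.006,"gripper":200},{"rx":0,"ry":0,"rz":0,"dx":0,"dy":0,"dz":0.003,"gripper":200},{"rx":0,"ry":0,"rz":0,"dx":0,"dy":0,"dz":0.001,"gripper":200},{"rx":0,"ry":0,"rz":0,"dx":0,"dy":0,"dz":0,"gripper":200},{"rx":0,"ry":0,"rz":0,"dx":0,"dy":0,"dz":0,"gripper":200},{"rx":0,"ry":0,"rz":0,"dx":0,"dy":0,"dz":0,"gripper":200}]' | sed -n '2p;4,5p'
```

```text
eef_pos: [560.5, -398.4, 8.0]
force: [-0.4, 0.2, -1.0]
grip_width: 50.1
```

```bash
python3 -m jog '[{"rx":0,"ry":0,"rz":0,"dx":0,"dy":0,"dz":0.0008,"gripper":200},{"rx":0,"ry":0,"rz":0,"dx":0,"dy":0,"dz":0.0005,"gripper":200},{"rx":0,"ry":0,"rz":0,"dx":0,"dy":0,"dz":0,"gripper":200}]' | sed -n '2p;4,5p'; python3 -m jog '[{"rx":0,"ry":0,"rz":0,"dx":0,"dy":0,"dz":0,"gripper":60},{"rx":0,"ry":0,"rz":0,"dx":0,"dy":0,"dz":0,"gripper":60},{"rx":0,"ry":0,"rz":0,"dx":0,"dy":0,"dz":0,"gripper":60},{"rx":0,"ry":0,"rz":0,"dx":0,"dy":0,"dz":0,"gripper":60},{"rx":0,"ry":0,"rz":0,"dx":0,"dy":0,"dz":-0.01,"gripper":60},{"rx":0,"ry":0,"rz":0,"dx":0,"dy":0,"dz":-0.03,"gripper":60},{"rx":0,"ry":0,"rz":0,"dx":0,"dy":0,"dz":-0.04,"gripper":0},{"rx":0,"ry":0,"rz":6.1,"dx":0,"dy":0,"dz":-0.02,"gripper":0},{"rx":0,"ry":0,"rz":0,"dx":0,"dy":0,"dz":0,"gripper":0},{"rx":0,"ry":0,"rz":0,"dx":0,"dy":0,"dz":0,"gripper":0}]'| sed -n '2p;4,5p'
python3 - <<'E'
from h import *
plan(628.4,54,70,-4.6)
E
```

```text
eef_pos: [560.5, -398.5, 6.9]
force: [-1.0, -0.0, 3.4]
grip_width: 50.0
eef_pos: [561.3, -399.1, 109.2]
force: [0.0, 0.3, -0.0]
grip_width: 85.6
yaw now -4.6 rz 0.01  (rows 0.00) shift mm [457.2  30.4  37.9] j6 after -0.70 tilt [ 0.003 -0.003]
```

```bash
python3 -m jog '[{"rx":0,"ry":0,"rz":0,"dx":0.018,"dy":0.0012,"dz":0,"gripper":0},{"rx":0,"ry":0,"rz":0,"dx":0.036,"dy":0.0024,"dz":0,"gripper":0},{"rx":0,"ry":0,"rz":0,"dx":0.036,"dy":0.0024,"dz":0,"gripper":0},{"rx":0,"ry":0,"rz":0,"dx":0.036,"dy":0.0024,"dz":0,"gripper":0},{"rx":0,"ry":0,"rz":0,"dx":0.036,"dy":0.0024,"dz":0,"gripper":0},{"rx":0,"ry":0,"rz":0,"dx":0.036,"dy":0.0024,"dz":0,"gripper":0},{"rx":0,"ry":0,"rz":0,"dx":0.036,"dy":0.0024,"dz":0,"gripper":0},{"rx":0,"ry":0,"rz":0,"dx":0.036,"dy":0.0024,"dz":0,"gripper":0},{"rx":0,"ry":0,"rz":0,"dx":0.036,"dy":0.0024,"dz":0,"gripper":0},{"rx":0,"ry":0,"rz":0,"dx":0.036,"dy":0.0024,"dz":0,"gripper":0}]'|sed -n 2p
python3 - <<'E'
from h import *
for n in ('top','side'):
  c=cam(n)
  h=cv2.cvtColor(c['color'],cv2.COLOR_RGB2HSV)
  for name,lo,hi in(('blue',(100,120,100),(120,255,255)),('green',(60,100,60),(85,255,255)),('orange',(3,150,200),(15,255,255))):
    m=cv2.inRange(h,lo,hi); k,_,s,ce=cv2.connectedComponentsWithStats(m)
    for i in range(1,k):
        w=onz(c,*ce[i],20)
        if 2<s[i,4]<60 and 350<w[0]<680 and -450<w[1]<150: print(n,name,s[i,4],w.round(1)[:2])
E
python3 -m jog '[{"rx":0,"ry":0,"rz":0,"dx":0.036,"dy":0.0024,"dz":0,"gripper":0},{"rx":0,"ry":0,"rz":0,"dx":0.036,"dy":0.0024,"dz":0,"gripper":0},{"rx":0,"ry":0,"rz":0,"dx":0.036,"dy":0.0024,"dz":0,"gripper":0},{"rx":0,"ry":0,"rz":0,"dx":0.008,"dy":0.001,"dz":0.02,"gripper":0},{"rx":0,"ry":0,"rz":0,"dx":0,"dy":0,"dz":0.02,"gripper":0},{"rx":0,"ry":0,"rz":0,"dx":0,"dy":0,"dz":0,"gripper":0},{"rx":0,"ry":0,"rz":0,"dx":0,"dy":0,"dz":0,"gripper":0},{"rx":0,"ry":0,"rz":0,"dx":0,"dy":0,"dz":0,"gripper":0}]'|sed -n 2p
python3 - <<'E'
from h import *
plan(628.4,54,9,-4.6)
E
```

```text
eef_pos: [608.9, -56.1, 104.6]
top blue 15 [613.6  70.8]
top blue 12 [ 544.  -381.1]
top blue 22 [406.6 131.7]
top green 12 [ 544.9 -398.8]
side blue 3 [614.4  72.4]
side blue 45 [380.3 148.4]
side blue 40 [ 640.1 -110.6]
side blue 34 [ 597.1 -130. ]
side blue 3 [ 638.5 -167.9]
side blue 7 [ 587.4 -148. ]
side blue 5 [ 636.8 -181.8]
side blue 14 [ 614.1 -182.4]
side blue 8 [ 587.6 -180.1]
side blue 10 [ 542.4 -384.7]
side green 3 [ 603.1 -282.1]
side green 5 [ 542.1 -403.1]
eef_pos: [627.9, 55.3, 66.3]
yaw now -4.6 rz -0.04  (rows 0.01) shift mm [-1.2  0.7 57.3] j6 after -0.01 tilt [-0.001 -0.   ]
```

```bash
python3 -m jog '[{"rx":0,"ry":0,"rz":0,"dx":-0.0012,"dy":0.0007,"dz":0.01,"gripper":0},{"rx":0,"ry":0,"rz":0,"dx":0,"dy":0,"dz":0.02,"gripper":0},{"rx":0,"ry":0,"rz":0,"dx":0,"dy":0,"dz":0.015,"gripper":0},{"rx":0,"ry":0,"rz":0,"dx":0,"dy":0,"dz":0.007,"gripper":0},{"rx":0,"ry":0,"rz":0,"dx":0,"dy":0,"dz":0.005,"gripper":0},{"rx":0,"ry":0,"rz":0,"dx":0,"dy":0,"dz":0,"gripper":0},{"rx":0,"ry":0,"rz":0,"dx":0,"dy":0,"dz":0,"gripper":120},{"rx":0,"ry":0,"rz":0,"dx":0,"dy":0,"dz":0,"gripper":200},{"rx":0,"ry":0,"rz":0,"dx":0,"dy":0,"dz":0,"gripper":200},{"rx":0,"ry":0,"rz":0,"dx":0,"dy":0,"dz":0,"gripper":200}]' | sed -n '2p;4,6p'; python3 -m jog '[{"rx":0,"ry":0,"rz":0,"dx":0,"dy":0,"dz":0,"gripper":200},{"rx":0,"ry":0,"rz":0,"dx":0,"dy":0,"dz":0,"gripper":200}]' | sed -n '2p;4,6p'
```

```text
eef_pos: [629.9, 54.5, 10.9]
force: [-0.7, 0.2, 4.5]
grip_width: 50.1
grasp_force: 62.7
eef_pos: [629.9, 54.5, 10.9]
force: [-0.1, -0.6, 6.2]
grip_width: 49.8
grasp_force: 62.8
```

```bash
python3 -m jog '[{"rx":0,"ry":0,"rz":0,"dx":0,"dy":0,"dz":-0.01,"gripper":200},{"rx":0,"ry":0,"rz":0,"dx":0,"dy":0,"dz":-0.03,"gripper":200},{"rx":0,"ry":0,"rz":0,"dx":0,"dy":0,"dz":-0.04,"gripper":200},{"rx":0,"ry":0,"rz":-6.1,"dx":0,"dy":0,"dz":-0.02,"gripper":200},{"rx":0,"ry":0,"rz":0,"dx":0,"dy":0,"dz":0,"gripper":200},{"rx":0,"ry":0,"rz":0,"dx":0,"dy":0,"dz":0,"gripper":200}]' | sed -n '2p;4,6p'
python3 - <<'E'
from h import *
plan(558.3,-326,80,1.5)
E
```

```text
eef_pos: [629.7, 54.6, 111.5]
force: [0.3, 0.3, -1.6]
grip_width: 49.5
grasp_force: 62.6
yaw now 1.4 rz -0.06  (rows 0.01) shift mm [-378.6  -81.4   31.3] j6 after -0.12 tilt [ 0.004 -0.   ]
```

```bash
python3 -m jog '[{"rx":0,"ry":0,"rz":0,"dx":-0.018,"dy":-0.0038,"dz":0,"gripper":200},{"rx":0,"ry":0,"rz":0,"dx":-0.0343,"dy":-0.0074,"dz":0,"gripper":200},{"rx":0,"ry":0,"rz":0,"dx":-0.0343,"dy":-0.0074,"dz":0,"gripper":200},{"rx":0,"ry":0,"rz":0,"dx":-0.0343,"dy":-0.0074,"dz":0,"gripper":200},{"rx":0,"ry":0,"rz":0,"dx":-0.0343,"dy":-0.0074,"dz":0,"gripper":200},{"rx":0,"ry":0,"rz":0,"dx":-0.0343,"dy":-0.0074,"dz":0,"gripper":200},{"rx":0,"ry":0,"rz":0,"dx":-0.0343,"dy":-0.0074,"dz":0,"gripper":200},{"rx":0,"ry":0,"rz":0,"dx":-0.0343,"dy":-0.0074,"dz":0,"gripper":200},{"rx":0,"ry":0,"rz":0,"dx":-0.0343,"dy":-0.0074,"dz":0,"gripper":200},{"rx":0,"ry":0,"rz":0,"dx":-0.0343,"dy":-0.0074,"dz":0,"gripper":200}]' | sed -n '2p'; python3 -m jog '[{"rx":0,"ry":0,"rz":0,"dx":-0.0343,"dy":-0.0074,"dz":0,"gripper":200},{"rx":0,"ry":0,"rz":0,"dx":-0.018,"dy":-0.0038,"dz":0.02,"gripper":200},{"rx":0,"ry":0,"rz":0,"dx":0,"dy":0,"dz":0.03,"gripper":200},{"rx":0,"ry":0,"rz":0,"dx":0,"dy":0,"dz":0.02,"gripper":200},{"rx":0,"ry":0,"rz":0,"dx":0,"dy":0,"dz":0,"gripper":200},{"rx":0,"ry":0,"rz":0,"dx":0,"dy":0,"dz":0,"gripper":200},{"rx":0,"ry":0,"rz":0,"dx":0,"dy":0,"dz":0,"gripper":200}]' | sed -n '2p'
python3 - <<'E'
from h import *
plan(558.3,-326,9.5,1.5)
E
```

```text
eef_pos: [565.0, -274.6, 107.3]
eef_pos: [557.1, -326.2, 39.5]
yaw now 1.5 rz -0.03  (rows 0.00) shift mm [ 0.1  1.2 30. ] j6 after -0.73 tilt [-0.  0.]
```

```bash
python3 -m jog '[{"rx":0,"ry":0,"rz":0,"dx":0,"dy":0.0012,"dz":0.01,"gripper":200},{"rx":0,"ry":0,"rz":0,"dx":0,"dy":0,"dz":0.01,"gripper":200},{"rx":0,"ry":0,"rz":0,"dx":0,"dy":0,"dz":0.006,"gripper":200},{"rx":0,"ry":0,"rz":0,"dx":0,"dy":0,"dz":0.003,"gripper":200},{"rx":0,"ry":0,"rz":0,"dx":0,"dy":0,"dz":0.001,"gripper":200},{"rx":0,"ry":0,"rz":0,"dx":0,"dy":0,"dz":0,"gripper":200},{"rx":0,"ry":0,"rz":0,"dx":0,"dy":0,"dz":0,"gripper":200},{"rx":0,"ry":0,"rz":0,"dx":0,"dy":0,"dz":0,"gripper":200}]' | sed -n '2p;4,5p'
```

```text
eef_pos: [558.3, -326.6, 9.5]
force: [0.7, -0.0, -0.9]
grip_width: 50.2
```

```bash
python3 -m jog '[{"rx":0,"ry":0,"rz":0,"dx":0,"dy":0,"dz":0.0006,"gripper":200},{"rx":0,"ry":0,"rz":0,"dx":0,"dy":0,"dz":0,"gripper":200},{"rx":0,"ry":0,"rz":0,"dx":0,"dy":0,"dz":0,"gripper":200}]' | sed -n '2p;4,5p'; python3 -m jog '[{"rx":0,"ry":0,"rz":0,"dx":0,"dy":0,"dz":0,"gripper":60},{"rx":0,"ry":0,"rz":0,"dx":0,"dy":0,"dz":0,"gripper":60},{"rx":0,"ry":0,"rz":0,"dx":0,"dy":0,"dz":0,"gripper":60},{"rx":0,"ry":0,"rz":0,"dx":0,"dy":0,"dz":0,"gripper":60},{"rx":0,"ry":0,"rz":0,"dx":0,"dy":0,"dz":-0.01,"gripper":60},{"rx":0,"ry":0,"rz":0,"dx":0,"dy":0,"dz":-0.03,"gripper":60},{"rx":0,"ry":0,"rz":0,"dx":0,"dy":0,"dz":-0.04,"gripper":0},{"rx":0,"ry":0,"rz":0,"dx":0,"dy":0,"dz":-0.04,"gripper":0},{"rx":0,"ry":0,"rz":0,"dx":0,"dy":0,"dz":-0.04,"gripper":0},{"rx":0,"ry":0,"rz":0,"dx":0,"dy":0,"dz":-0.03,"gripper":0}]'| sed -n '2p;4,5p'
python3 -m jog '[{"rx":0,"ry":0,"rz":0,"dx":0.03,"dy":0,"dz":0,"gripper":0},{"rx":0,"ry":0,"rz":0,"dx":0.035,"dy":0,"dz":0,"gripper":0},{"rx":0,"ry":0,"rz":0,"dx":0.035,"dy":0,"dz":0,"gripper":0},{"rx":0,"ry":0,"rz":0,"dx":0.035,"dy":0,"dz":0,"gripper":0},{"rx":0,"ry":0,"rz":0,"dx":0.02,"dy":0,"dz":0,"gripper":0},{"rx":0,"ry":0,"rz":0,"dx":0,"dy":0,"dz":0,"gripper":0},{"rx":0,"ry":0,"rz":0,"dx":0,"dy":0,"dz":0,"gripper":0}]'| sed -n '1,2p'
python3 - <<'E'
from h import *
a=cam('side')
cv2.imwrite('pics/end.png',cv2.cvtColor(cv2.resize(a['color'][200:410,230:510],(800,600),interpolation=2),cv2.COLOR_RGB2BGR))
E
```

```text
eef_pos: [558.3, -326.6, 8.9]
force: [0.1, -0.1, -0.5]
grip_width: 50.0
eef_pos: [558.8, -326.9, 203.7]
force: [0.3, -0.6, -0.1]
grip_width: 85.4
time_s: 52.62
eef_pos: [554.3, -170.5, 199.8]
```

View pics/end.png

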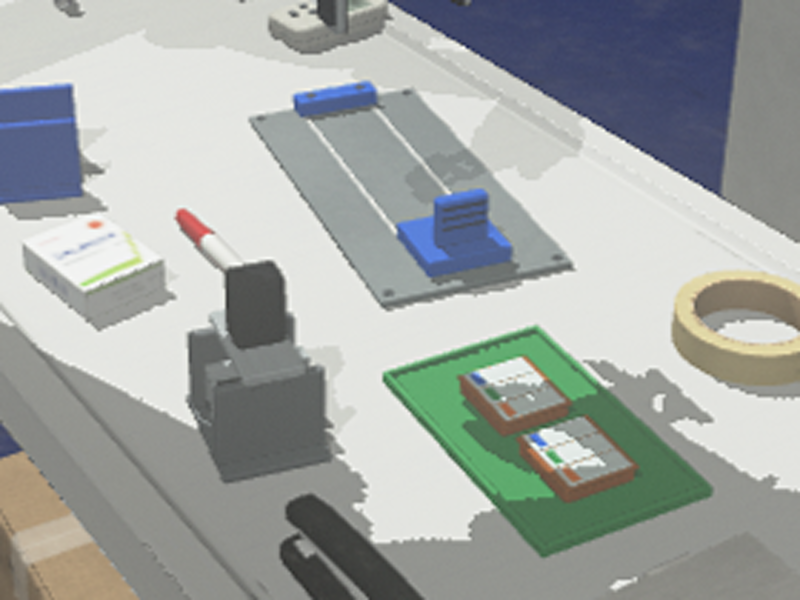

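The cards lie flat in the tray at (515,390) and (580,455), with their strips flush. The roller hangs in the grey rest at (255,350), the jaw is fully open at (455,235), and the bystanders are where they were. Handing in.

```bash
python3 -c "
from workcell import ctrl
print(ctrl.close_job())"
```

```text
the job is handed in; nothing more can be done
None
```

I handed the job in at about 53 s: I found two cards and clamped and rolled them at a steady 9–11 N; the last picture shows the strips flush, the roller back in its grey rest, the jaw fully open, and both cards flat and strips up in the green tray. The hand-in returned no verdict.

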